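Set up the thread tray: fit the dividers, sort the spools

TASK

Set up the thread tray: first slide the two white dividers from the comb stand down into the tray's two pairs of grooves until they are fully home, making three bays, before any spool goes in. Then sort the spools that stand on the table: stand every red, blue and green spool upright on the tray's floor in the bay with the marker of its colour, and put every empty white spool into the grey tub. Leave the other things on the table where they are.

Things in the scene. Friction and masses are not known exactly. Their poses are not given: they have to be found in the camera images.
- tray: Plywood tray fixed on the table, 238 x 156 mm, 56 mm high; walls and floor 8 mm thick. Origin: centre of underside. Three bays, centres at its x = -76, 0, 76 mm, each 70 mm wide in x, 140 long in y. At x = -38 and 38 mm facing upright grooves in the +y and -y walls take a divider: 8.4 mm wide between ribs standing 10 mm out from the wall, flared to 13 mm at the top; ribs end 1.5 mm below the rim
- slot_near (a point): where the centre of a divider's lower edge comes when fully home in the grooves at the tray's x = -38 mm: on the tray's floor, 8 mm above the table; axes as the tray's
- slot_far (a point): the same for the groove pair at the tray's x = +38 mm
- divider_a: white flat divider panel, 6 x 136 x 48 mm (thickness along x, length along y, height along z), 60 g; origin: centre of its lower edge. At first on edge in the comb stand. Either divider fits either grooves, either way round, with 1.2 mm play each side and 2 mm at each end; home, its top is flush with the tray's rim
- divider_b: second divider, the same as divider_a
- stand: grey comb stand fixed on the table, 110 x 130 mm; holds the dividers on edge at its x = -25 and 25 mm, length along its y, on its 6 mm base plate, in slots 10 mm wide. Combs 36 mm high only at its two y ends (41 to 63 mm from its centre): the middle is free for fingers. Origin: centre of underside
- tag_red: red bay marker, a flat clip 44 x 18 mm on the rim of the tray's +y wall, fixed, at the bay that it marks (which bay varies). Origin: under its top plate, on the rim, 56 mm above the table; axes as the tray's. The bay's centre is 74 mm from it along -y
- red_1: crimson thread spool, upright, 50 mm diameter, 84 mm tall (grip it as a straight cylinder), white core on top and smooth white foot; 100 g; origin: centre of its underside, z along its axis. May be absent, or fall over if knocked
- red_2: light red thread spool, upright, 50 mm diameter, 84 mm tall (grip it as a straight cylinder), white core on top and smooth white foot; 100 g; origin: centre of its underside, z along its axis. May be absent, or fall over if knocked
- tag_blue: blue bay marker, a flat clip 44 x 18 mm on the rim of the tray's +y wall, fixed, at the bay that it marks (which bay varies). Origin: under its top plate, on the rim, 56 mm above the table; axes as the tray's. The bay's centre is 74 mm from it along -y
- blue_1: dark blue thread spool, upright, 50 mm diameter, 84 mm tall (grip it as a straight cylinder), white core on top and smooth white foot; 100 g; origin: centre of its underside, z along its axis. May be absent, or fall over if knocked
- blue_2: sky blue thread spool, upright, 50 mm diameter, 84 mm tall (grip it as a straight cylinder), white core on top and smooth white foot; 100 g; origin: centre of its underside, z along its axis. May be absent, or fall over if knocked
- tag_green: green bay marker, a flat clip 44 x 18 mm on the rim of the tray's +y wall, fixed, at the bay that it marks (which bay varies). Origin: under its top plate, on the rim, 56 mm above the table; axes as the tray's. The bay's centre is 74 mm from it along -y
- green_1: dark green thread spool, upright, 50 mm diameter, 84 mm tall (grip it as a straight cylinder), white core on top and smooth white foot; 100 g; origin: centre of its underside, z along its axis. May be absent, or fall over if knocked
- green_2: lime green thread spool, upright, 50 mm diameter, 84 mm tall (grip it as a straight cylinder), white core on top and smooth white foot; 100 g; origin: centre of its underside, z along its axis. May be absent, or fall over if knocked
- empty_1: empty white spool: a bare core tube of 25 mm diameter on a 50 mm round, 4 mm thick foot, 84 mm tall, upright; 30 g; origin: centre of its underside. May be absent
- empty_2: empty white spool: a bare core tube of 25 mm diameter on a 50 mm round, 4 mm thick foot, 84 mm tall, upright; 30 g; origin: centre of its underside. May be absent
- tub: square grey open tub for empties, fixed, 130 x 130 mm outside, 50 mm high, wall and floor 4 mm; origin: centre of its underside
- pincushion: purple pincushion, 72 mm across, 35 mm high; origin: centre of the underside. Not part of the job: leave it alone
- tape_measure: orange round tape measure, 56 mm across, 20 mm high; origin: centre of the underside. Not part of the job: leave it alone
- shears: fabric shears lying flat, black handles, 215 mm long, 12 mm high; origin: centre of the underside. Not part of the job: leave it alone
- button_jar: amber glass button jar with steel lid, 64 mm across, 75 mm high; origin: centre of the underside. Not part of the job: leave it alone
- bobbin_case: clear case of bobbins, 100 x 130 x 22 mm; origin: centre of the underside. Not part of the job: leave it alone
- chalk: pale blue piece of tailor's chalk, 52 x 20 x 8 mm; origin: centre of the underside. Not part of the job: leave it alone
Things that resemble listed ones, but are neither listed nor needed, are in the scene too. Several things look just like the red_1: the one meant starts nearest to the robot's base.

How it is judged:
On the way:
1. both dividers are fully home in the tray's grooves, one in each pair, while no spool is in the tray ((((horizontal distance between divider_a and slot_near below 0.006 m and z of divider_a in the frame of slot_near below 0.0035 m and angle between divider_a's own z axis and vertical below 0.12 rad and angle between the y axis of divider_a and the y axis of tray, either way round below 0.1 rad) and (horizontal distance between divider_b and slot_far below 0.006 m and z of divider_b in the frame of slot_far below 0.0035 m and angle between divider_b's own z axis and vertical below 0.12 rad and angle between the y axis of divider_b and the y axis of tray, either way round below 0.1 rad)) or ((horizontal distance between divider_a and slot_far below 0.006 m and z of divider_a in the frame of slot_far below 0.0035 m and angle between divider_a's own z axis and vertical below 0.12 rad and angle between the y axis of divider_a and the y axis of tray, either way round below 0.1 rad) and (horizontal distance between divider_b and slot_near below 0.006 m and z of divider_b in the frame of slot_near below 0.0035 m and angle between divider_b's own z axis and vertical below 0.12 rad and angle between the y axis of divider_b and the y axis of tray, either way round below 0.1 rad))) and not (x of red_1 in the frame of tray between -0.119 and 0.119 m and y of red_1 in the frame of tray between -0.078 and 0.078 m) and not (x of red_2 in the frame of tray between -0.119 and 0.119 m and y of red_2 in the frame of tray between -0.078 and 0.078 m) and not (x of blue_1 in the frame of tray between -0.119 and 0.119 m and y of blue_1 in the frame of tray between -0.078 and 0.078 m) and not (x of blue_2 in the frame of tray between -0.119 and 0.119 m and y of blue_2 in the frame of tray between -0.078 and 0.078 m) and not (x of green_1 in the frame of tray between -0.119 and 0.119 m and y of green_1 in the frame of tray between -0.078 and 0.078 m) and not (x of green_2 in the frame of tray between -0.119 and 0.119 m and y of green_2 in the frame of tray between -0.078 and 0.078 m) and not (x of empty_1 in the frame of tray between -0.119 and 0.119 m and y of empty_1 in the frame of tray between -0.078 and 0.078 m) and not (x of empty_2 in the frame of tray between -0.119 and 0.119 m and y of empty_2 in the frame of tray between -0.078 and 0.078 m)), for 0.2 s.
At the end, for the whole second after the job is handed in: A divider in each groove pair, within 6 mm of its centre, at most 3.5 mm off the tray's floor, tilt under 0.12 rad. Each coloured spool stands (tilt under 0.15 rad) on the tray's floor, within 22 mm of the middle line of its colour's bay; each empty spool is in the tub. All at rest ((((horizontal distance between divider_a and slot_near below 0.006 m and z of divider_a in the frame of slot_near below 0.0035 m and angle between divider_a's own z axis and vertical below 0.12 rad and angle between the y axis of divider_a and the y axis of tray, either way round below 0.1 rad) and (horizontal distance between divider_b and slot_far below 0.006 m and z of divider_b in the frame of slot_far below 0.0035 m and angle between divider_b's own z axis and vertical below 0.12 rad and angle between the y axis of divider_b and the y axis of tray, either way round below 0.1 rad)) or ((horizontal distance between divider_a and slot_far below 0.006 m and z of divider_a in the frame of slot_far below 0.0035 m and angle between divider_a's own z axis and vertical below 0.12 rad and angle between the y axis of divider_a and the y axis of tray, either way round below 0.1 rad) and (horizontal distance between divider_b and slot_near below 0.006 m and z of divider_b in the frame of slot_near below 0.0035 m and angle between divider_b's own z axis and vertical below 0.12 rad and angle between the y axis of divider_b and the y axis of tray, either way round below 0.1 rad))) and x of red_1 in the frame of tag_red between -0.022 and 0.022 m and y of red_1 in the frame of tag_red between -0.138 and -0.01 m and z of each of red_1, red_2, blue_1, blue_2, green_1, green_2 in the frame of tray below 0.014 m and angle between each of red_1, red_2, blue_1, blue_2, green_1, green_2's own z axis and vertical below 0.15 rad and linear speed of each of red_1, red_2, blue_1, blue_2, green_1, green_2, empty_1, empty_2 below 0.05 m/s and x of red_2 in the frame of tag_red between -0.022 and 0.022 m and y of red_2 in the frame of tag_red between -0.138 and -0.01 m and x of blue_1 in the frame of tag_blue between -0.022 and 0.022 m and y of blue_1 in the frame of tag_blue between -0.138 and -0.01 m and x of blue_2 in the frame of tag_blue between -0.022 and 0.022 m and y of blue_2 in the frame of tag_blue between -0.138 and -0.01 m and x of green_1 in the frame of tag_green between -0.022 and 0.022 m and y of green_1 in the frame of tag_green between -0.138 and -0.01 m and x of green_2 in the frame of tag_green between -0.022 and 0.022 m and y of green_2 in the frame of tag_green between -0.138 and -0.01 m and x of empty_1 in the frame of tub between -0.064 and 0.064 m and y of empty_1 in the frame of tub between -0.064 and 0.064 m and z of each of empty_1, empty_2 in the frame of tub below 0.055 m and x of empty_2 in the frame of tub between -0.064 and 0.064 m and y of empty_2 in the frame of tub between -0.064 and 0.064 m); the robot touches nothing.
It fails at once if a thing that is not part of the job is moved by more than 40 mm (distance of any of pincushion, tape_measure, shears, button_jar, bobbin_case, chalk from where it was at the start of the episode above 0.04 m).
Of red_1, red_2, blue_1, blue_2, green_1, green_2, empty_1, empty_2 only 4 to 7 are there at a start; the rules pass over those that are not, and their reading is None.
At some moment in a run one of red_1, red_2, blue_1, blue_2, green_1, green_2, empty_1, empty_2 may be knocked a few centimetres aside while the robot is not near it.
It also fails if it takes over 210 s, if anything falls off the work surface, if the arm or the gripper's body presses on something with over 40 N, if the wrist force passes 120 N, or if a joint passes its speed limit or range.

ROBOT

A 7-joint arm with a two-finger parallel gripper is mounted at the origin on the work surface. World frame = base frame: x ahead of the robot, y to its left, z up, the work surface at z = 0. Lengths are in m, angles in rad, forces in N, time in s.
With the tool pointing down it reaches from about 0.4 to 0.85 m from the base axis. Payload 4.5 kg.
Tool frame: the origin (TCP) lies midway between the tips of the shut fingers; the grasp point (between the pads) lies 19 mm behind it; z points along the fingers, y is the line along which they close (so a half turn about z gives the same grasp; the last joint's range is limited). The gripper opens to 88 mm and grips with 3 to 60 N. Pads are 18 mm wide; open, the fingers measure 123 mm over their backs; the gripper's body (75 mm by 187 mm) begins 45 mm behind the grasp point.
Start: joints at [-1.096, 0.689, -0.195, 1.565, 0.157, 0.902, -0.215], TCP at [0.267, 0.565, 0.208] pointing down, gripper open.
Joint ranges: [-3.01, 3.01], [-0.46, 2.08], [-1.47, 1.51], [0.13, 2.56], [-1, 4.14], [0.04, 2.09], [-2.66, 2.66]. Speed limits (rad/s): [2.57, 2.57, 3.14, 3.14, 3.14, 3.14, 3.14].

INTERFACE

Orientations are given as a unit quaternion [x, y, z, w].
In Python, from plant import r gives the robot as it stands.
- The arm moves only by the tool move_arm, never from a script. Its argument "targets" is a list that holds one entry, the list of rows, each a list of 7 numbers: the opening, from 0 (shut) to 1 (fully open), then the shift along the tool's x, y, z in mm, then the turn, a rotation vector about the tool's x, y, z in degrees. In form: [[[claw, dx, dy, dz, ax, ay, az], ...]]. A call has 1 to 10 rows; each row is the pose to reach, as a shift and turn from the pose commanded when the call began, along the tool's axes at that moment; what a row does not reach only later rows make up. A row lasts 1/8 s, in which the tool goes at most 62.5 mm and 10.7 degrees, less where a joint would pass 70% of its speed; a pose out of reach is approached as far as the arm can. A call with a gripper value outside its range is refused whole. The fingers move at their own pace and stop on an object; "newtons" is the grip in N (left out, the last holds). Time passes only in rows, so rows that repeat a pose let the fingers close. It gives the time, the measured TCP pose, the force, the opening and the grip force at its end, in the units of the state.
- r.get_state(): the state, without advancing time (a new reading comes with each control period).
- r.snapshot(name): name is "side" or "top" or "wrist"; returns the picture (384x512x3 uint8, red, green, blue); there is no depth.
- r.camera_info(name): a dict with "fx", "fy", "cx", "cy" (pixels), "k1" (the pictures are not rectified: a ray, as slopes to the right and down, at radius r is drawn at 1 + k1 r^2 times it, then the intrinsics apply), "R" (3x3) and "t" (3): a world point X has camera coordinates R X + t. Camera axes: x right, y down, z forward; pixel columns grow to the right and rows downward; lengths in m; the calibration is good to about 2 mm. A picture is of the moment at which its call begins: read the wrist's pose just before it. camera_info takes no time and is no camera call; for the wrist camera it gives the pose at the moment of the call.
- r.finish_job(): hands the job in; it is judged then, once.
The state is a dict: "clock": time; "q": joint angles; "qd": joint speeds; "joint_torque": joint torques, N m; "tool_pos": TCP position; "eef_rot": TCP orientation; "contact_force": force on the tool from outside, world axes, zero at the start; "moment": the same for the moment, N m; "opening": opening from 0.0 (shut) to 1.0 (fully open); "finger_force": force on a finger pad.
Only numpy, scipy, OpenCV 4.12 (cv2) and the standard library are available. Lean on these libraries where they do the work, as an engineer would, in place of code of your own. Each camera call takes 0.05 s, during which the arm holds its last target. There are 200 camera calls.

## Working session

There is one attempt and no reset: what is moved stays moved. The work goes in short steps, Python scripts to look and compute and a tool call to move; the robot and the scene stay as the last step left them, time stands still between calls to the robot, and variables do not carry over. Pictures are saved under pics/ and viewed, at most 14 in all, crops included, and the job is handed in when it is done.

Besides the shell and the picture viewer there is one more tool, called after ">>>" as name([rows], argument=value, ...), one row to a line, values as JSON. move_arm: Moves the arm, as the interface text tells. Its arguments: {"type":"object","properties":{"targets":{"type":"array","items":{"type":"array","items":{"type":"array","items":{"type":"number"}}}},"newtons":{"type":"number"}},"required":["targets"]}

```bash
ls; mkdir -p pics; python3 - <<'E'
from plant import r
import cv2, numpy as np
s=r.get_state(); print({k:np.round(v,3).tolist() for k,v in s.items()})
for n in ("top","side"):
    im=r.snapshot(n); cv2.imwrite(f"pics/{n}0.png",im[...,::-1]); 
    i=r.camera_info(n); print(n,{k:np.round(v,4).tolist() for k,v in i.items()})
    np.save(f"pics/{n}0.npy",im)
i=cv2.imread("pics/top0.png"); cv2.imwrite("pics/top0b.png",cv2.resize(i,(800,600),interpolation=cv2.INTER_CUBIC))
E
```

```text
pics
{'clock': 0.0, 'q': [-1.096, 0.69, -0.194, 1.566, 0.157, 0.902, -0.215], 'qd': [0.001, -0.0, 0.002, -0.001, 0.0, -0.001, -0.0], 'joint_torque': [-0.0, -52.755, -1.267, -15.342, -0.053, 0.007, 0.0], 'tool_pos': [0.266, 0.565, 0.207], 'eef_rot': [0.219, 0.976, -0.001, -0.0], 'contact_force': [0.645, 0.546, 0.406], 'moment': [0.026, -0.036, -0.008], 'finger_force': 0.0, 'opening': 0.999}
top {'fx': 465.8662, 'fy': 465.8662, 'cx': 260.5247, 'cy': 185.9526, 'k1': 0.0222, 'R': [[-0.0208, -0.9998, 0.0037], [-0.9802, 0.0196, -0.1973], [0.1971, -0.0077, -0.9803]], 't': [0.0348, 0.5609, 1.2535]}
side {'fx': 467.3585, 'fy': 467.3585, 'cx': 258.07, 'cy': 191.5706, 'k1': -0.172, 'R': [[0.991, -0.1332, -0.0134], [-0.1115, -0.7654, -0.6338], [0.0742, 0.6296, -0.7734]], 't': [-0.5457, 0.1089, 1.1579]}
```

View pics/top0b.png

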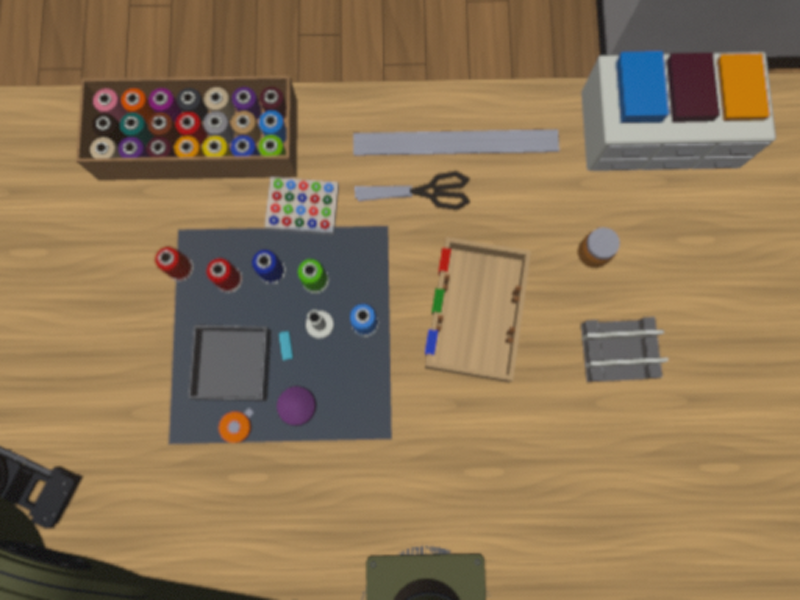

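View pics/side0.png

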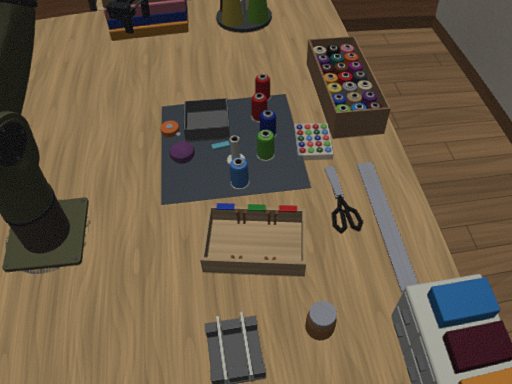

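```bash
cat > h.py <<'E'
import numpy as np, cv2
from plant import r
from scipy.spatial.transform import Rotation as Ro
def p2w(px,z,i):
    """pixels (N,2) -> world xy on plane z (scalar or per-point)"""
    K=np.array([[i["fx"],0,i["cx"]],[0,i["fy"],i["cy"]],[0,0,1]]); px=np.atleast_2d(np.float64(px))
    u=cv2.undistortPoints(px.reshape(-1,1,2),K,np.array([i["k1"],0,0,0.]))[:,0]
    R=np.array(i["R"]);t=np.array(i["t"]); c=-R.T@t; d=np.c_[u,np.ones(len(u))]@R
    return (c+d*((z-c[2])/d[:,2])[:,None])[:,:2]
def w2p(X,i):
    K=np.array([[i["fx"],0,i["cx"]],[0,i["fy"],i["cy"]],[0,0,1]])
    return cv2.projectPoints(np.float64(X).reshape(-1,1,3),cv2.Rodrigues(np.array(i["R"]))[0],np.array(i["t"]),K,np.array([i["k1"],0,0,0.]))[0][:,0]
def go(pos,yaw,s=None):
    """shift (mm) and turn (deg) in tool axes to TCP pos, pointing down, tool y axis at yaw deg (mod 180)"""
    s=s or r.get_state(); R0=Ro.from_quat(s["eef_rot"])
    best=None
    for k in (0,180):
        a=np.radians(yaw+k); y=np.array([np.cos(a),np.sin(a),0]); z=np.array([0,0,-1.]); x=np.cross(y,z)
        rv=(R0.inv()*Ro.from_matrix(np.c_[x,y,z])).as_rotvec(degrees=True)
        if best is None or np.linalg.norm(rv)<np.linalg.norm(best): best=rv
    print("shift",np.round(R0.inv().apply(np.array(pos)-s["tool_pos"])*1000,1),"turn",np.round(best,1))
def snap(name,tag,scale=1,crop=None):
    i=r.camera_info(name); im=r.snapshot(name)[...,::-1].copy(); np.save(f"pics/{tag}.npy",im)
    import pickle; pickle.dump(i,open(f"pics/{tag}.pkl","wb"))
    c=im if crop is None else im[crop[1]:crop[3],crop[0]:crop[2]]
    cv2.imwrite(f"pics/{tag}.png",cv2.resize(c,None,fx=scale,fy=scale,interpolation=cv2.INTER_CUBIC)); return i,im
E
python3 - <<'E'
from h import *
i=r.camera_info("top"); S=1.5625
def q(n,x,y,z): print(n,np.round(p2w([x/S,y/S],z,i)[0],3))
q("redL",166,255,.084);q("redR",217,267,.084);q("dblue",263,257,.084);q("green",309,266,.084);q("sky",362,314,.084);q("empty",314,316,.084)
for n,x,y in (("tray",449,242),("tray",525,254),("tray",510,380),("tray",427,368)): q(n,x,y,.056)
for n,x,y in (("tagr",445,260),("tagg",438,301),("tagb",431,342)): q(n,x,y,.058)
for n,x,y in (("div1",586,333),("div1",660,332),("div2",588,364),("div2",664,360)): q(n,x,y,.054)
for n,x,y in (("tub",193,326),("tub",268,327),("tub",266,400),("tub",190,397)): q(n,x,y,.05)
im=cv2.imread("pics/top0.png"); i2=im[140:300,90:260]
cv2.imwrite("pics/crop1.png",cv2.resize(i2,None,fx=3.5,fy=3.5,interpolation=cv2.INTER_CUBIC))
w=r.camera_info("wrist");s=r.get_state(); print(w); c=-np.array(w["R"]).T@w["t"]
R0=Ro.from_quat(s["eef_rot"]);print("cam in tool",R0.inv().apply(c-s["tool_pos"]),R0.inv().apply(np.array(w["R"])))
E
```

```text
redL [0.629 0.449]
redR [0.605 0.358]
dblue [0.622 0.278]
green [0.604 0.196]
sky [0.516 0.103]
empty [0.514 0.187]
tray [ 0.65  -0.055]
tray [ 0.625 -0.192]
tray [ 0.398 -0.154]
tray [ 0.422 -0.009]
tagr [ 0.616 -0.046]
tagg [ 0.541 -0.032]
tagb [ 0.467 -0.017]
div1 [ 0.478 -0.293]
div1 [ 0.478 -0.425]
div2 [ 0.423 -0.293]
div2 [ 0.428 -0.427]
tub [0.506 0.406]
tub [0.501 0.273]
tub [0.372 0.274]
tub [0.38  0.407]
{'fx': 287.4433347581668, 'fy': 287.4433347581668, 'cx': 253.891207113108, 'cy': 190.7771628968829, 'k1': -0.053119765672406005, 'R': array([[ 0.42698223,  0.90425828, -0.00177272],
       [ 0.86957004, -0.4100634 ,  0.27512896],
       [ 0.24806071, -0.11901668, -0.9614057 ]]), 't': array([-0.62273034, -0.03826117,  0.3896665 ])}
cam in tool [ 0.07021769 -0.00124497 -0.17655179] [[-4.48092829e-04  9.99999884e-01  1.76376484e-04]
 [-9.61443406e-01 -3.82311948e-04 -2.75002601e-01]
 [-2.75002502e-01 -2.92802700e-04  9.61443466e-01]]
```

View pics/crop1.png

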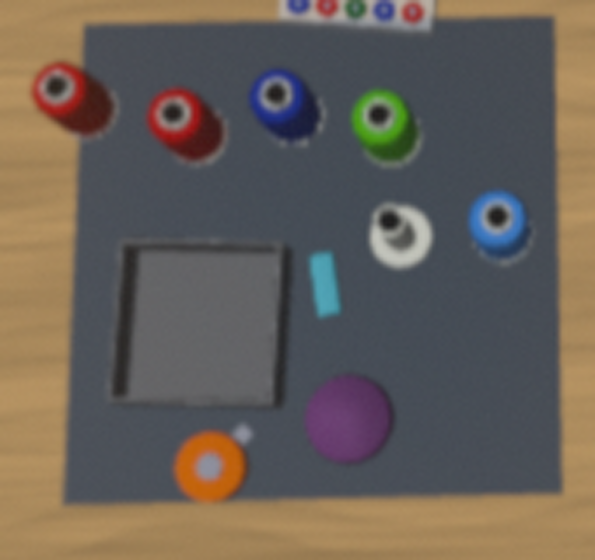

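```bash
python3 - <<'E'
from h import *
im=np.load("pics/top0.npy")
for x,y in ((178,268),(231,280),(270,272)): print(im[int(y/1.5625)-1:int(y/1.5625)+2,int(x/1.5625)-1:int(x/1.5625)+2].mean((0,1)))
go([.48,.25,.25],-11); go([.54,-.1,.22],-11)
E
```

```text
[82.44444444 29.77777778 22.44444444]
[73.55555556 25.55555556 23.77777778]
[29.33333333 36.77777778 90.33333333]
shift [-327.4 -193.6  -42.1] turn [-0.1  0.1 75.7]
shift [-531.  -484.5  -11.7] turn [-0.1  0.1 75.7]
```

>>> move_arm([
  [[0.6, -40, -24, -42, 0, 0, 9], [0.6, -90, -54, -42, 0, 0, 19], [0.6, -140, -84, -42, 0, 0, 29], [0.6, -190, -113, -42, 0, 0, 38], [0.6, -240, -142, -42, 0, 0, 48], [0.6, -290, -170, -42, 0, 0, 57], [0.6, -327, -194, -42, 0, 0, 66], [0.6, -360, -240, -42, 0, 0, 75.7], [0.6, -390, -285, -30, 0, 0, 75.7], [0.6, -420, -330, -20, 0, 0, 75.7]],
])

```text
clock: 1.35
tool_pos: [0.5056, 0.0861, 0.2277]
eef_rot: [0.771, 0.637, -0.0, -0.0]
contact_force: [0.4, 0.7, -0.6]
opening: 0.603
finger_force: 0.0
```

```bash
python3 - <<'E'
from h import *
s=r.get_state(); print(s["clock"],s["tool_pos"],s["q"]); go([.54,-.1,.22],-11)
E
```

```text
1.35 [0.50561159 0.08605661 0.22772437] [-0.34807114  0.51854437  0.1401364   1.88643398 -0.1023813   0.74373357
 -0.34140069]
shift [-176.2   69.     7.7] turn [-0.   0.   0.1]
```

>>> move_arm([
  [[0.6, -45, 17, 2, 0, 0, 0], [0.6, -90, 35, 4, 0, 0, 0], [0.6, -135, 52, 6, 0, 0, 0], [0.6, -176, 69, 8, 0, 0, 0], [0.6, -176, 69, 8, 0, 0, 0], [0.6, -176, 69, 8, 0, 0, 0]],
])

```text
clock: 2.1
tool_pos: [0.5397, -0.0973, 0.2198]
eef_rot: [0.771, 0.637, 0.0, -0.001]
contact_force: [0.3, 1.3, 0.4]
opening: 0.601
finger_force: 0.0
```

```bash
python3 - <<'E'
from h import *
s=r.get_state(); print(s["clock"],s["tool_pos"],np.abs(s["qd"]).max()); snap("wrist","w1",1.5625); go([.455,-.36,.2],0)
E
```

```text
2.1 [ 0.53968352 -0.09725295  0.21983747] 0.024380644013115904
shift [-274.7  -33.7   19.7] turn [ -0.   -0.1 -10.8]
```

View pics/w1.png

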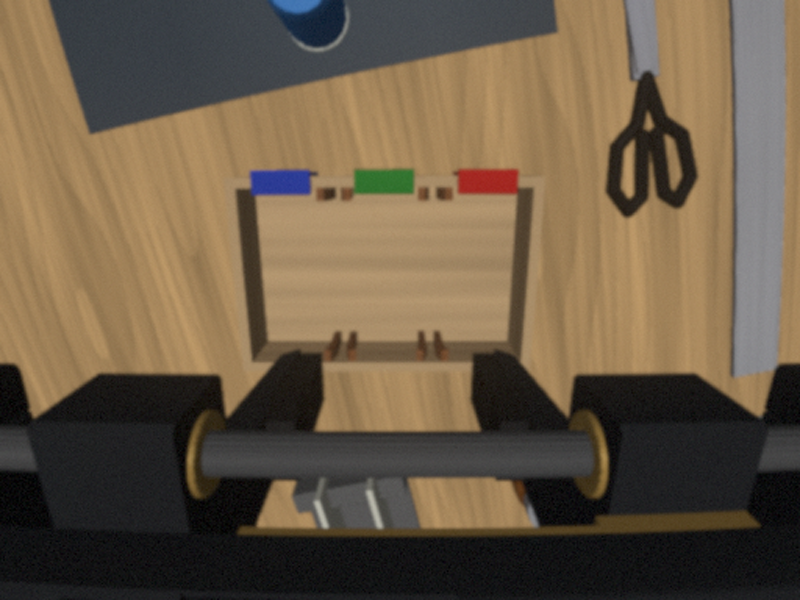

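>>> move_arm([
  [[0.6, -45, -6, 3, 0, 0, -3], [0.6, -95, -12, 6, 0, 0, -6], [0.6, -145, -18, 9, 0, 0, -10.8], [0.6, -195, -24, 12, 0, 0, -10.8], [0.6, -245, -30, 16, 0, 0, -10.8], [0.6, -280, -34, 20, 0, 0, -10.8], [0.6, -280, -34, 20, 0, 0, -10.8], [0.6, -280, -34, 20, 0, 0, -10.8]],
])

```text
clock: 3.15
tool_pos: [0.4546, -0.3644, 0.2001]
eef_rot: [0.707, 0.707, 0.001, -0.0]
contact_force: [1.1, 0.4, 0.2]
opening: 0.601
finger_force: 0.0
```

```bash
python3 - <<'E'
from h import *
import pickle
s=r.get_state(); print(s["clock"],s["tool_pos"],np.abs(s["qd"]).max()); snap("wrist","w2",1.5625)
i=pickle.load(open("pics/w1.pkl","rb")); im=np.load("pics/w1.npy").astype(int); b,g,rr=im[...,0],im[...,1],im[...,2]
roi=np.zeros(b.shape,bool); roi[100:132,150:345]=1; C=[]
for n,m in (("blue",b-rr>60),("green",g-np.maximum(rr,b)>40),("red",rr-np.maximum(g,b)>90)):
    ys,xs=np.nonzero(m&roi); c=(xs.mean(),ys.mean()); C.append(p2w(c,.0585,i)[0]); print(n,len(xs),c,xs.min(),xs.max(),ys.min(),ys.max(),C[-1])
S=1.5625
for a in ((234,179),(544,178),(524,367),(250,362)): print(p2w((a[0]/S,a[1]/S),.056,i))
c=im[105:240,150:350].astype(np.uint8); cv2.imwrite("pics/w1c.png",cv2.resize(c,None,fx=4,fy=4,interpolation=cv2.INTER_CUBIC))
E
```

```text
3.15 [ 0.45461154 -0.36441497  0.20013029] 0.013087579955140715
blue 520 (np.float64(179.04038461538462), np.float64(116.43653846153846)) 161 197 109 124 [ 0.46704781 -0.0205731 ]
green 482 (np.float64(245.81950207468878), np.float64(115.79668049792531)) 228 263 109 122 [ 0.54234289 -0.03471553]
red 518 (np.float64(312.0), np.float64(115.5)) 294 330 109 122 [ 0.61674177 -0.04858253]
[[ 0.4334494 -0.0116776]]
[[ 0.65872834 -0.05462759]]
[[ 0.62666685 -0.20288903]]
[[ 0.40468726 -0.15554283]]
```

View pics/w2.png

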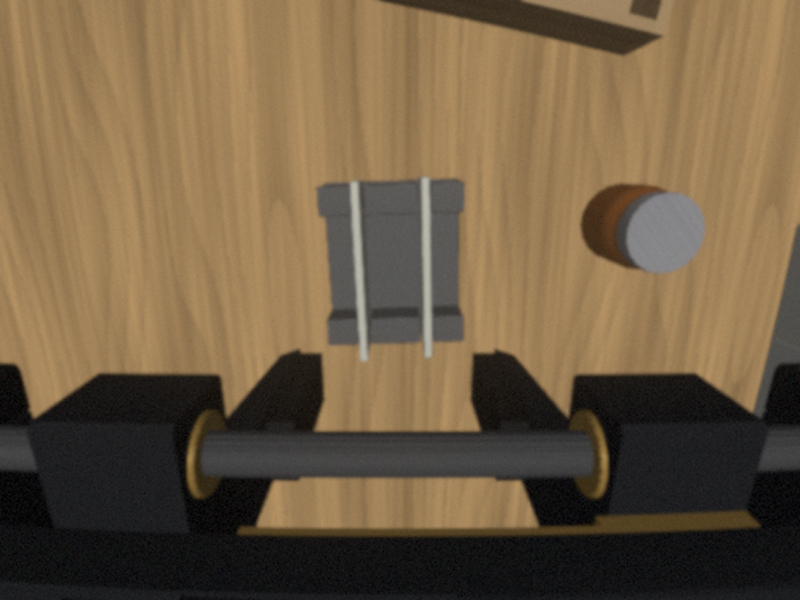

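View pics/w1c.png

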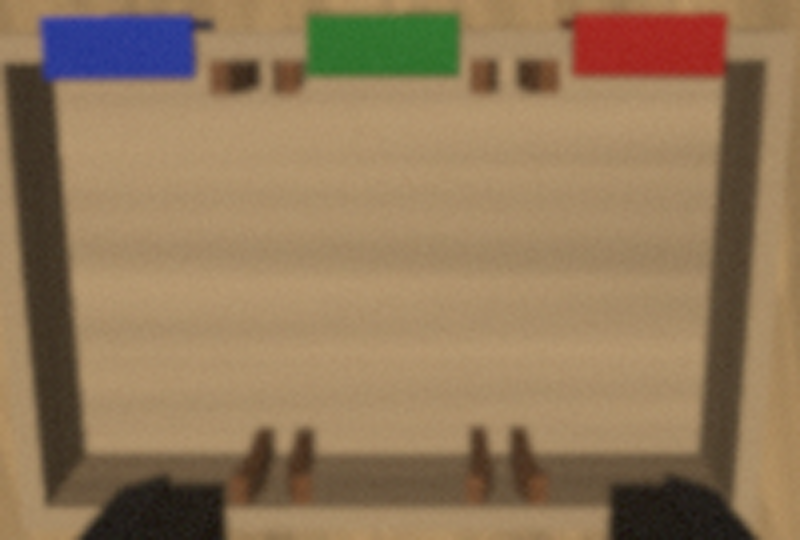

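```bash
python3 - <<'E'
from h import *
go([.4762,-.3665,.1],1.9);go([.4762,-.3665,.026],1.9)
E
```

```text
shift [ -2.6  21.3 100.2] turn [ 0.  -0.1 -1.8]
shift [ -2.7  21.3 174.2] turn [ 0.  -0.1 -1.8]
```

>>> move_arm([
  [[0.35, -2.6, 21.3, 40, 0, -0.1, -1.8], [0.35, -2.6, 21.3, 80, 0, -0.1, -1.8], [0.35, -2.6, 21.3, 105, 0, -0.1, -1.8], [0.35, -2.6, 21.3, 130, 0, -0.1, -1.8], [0.35, -2.6, 21.3, 155, 0, -0.1, -1.8], [0.35, -2.6, 21.3, 174, 0, -0.1, -1.8], [0.35, -2.6, 21.3, 174, 0, -0.1, -1.8], [0.35, -2.6, 21.3, 174, 0, -0.1, -1.8]],
])

```text
clock: 4.2
tool_pos: [0.4755, -0.3693, 0.0269]
eef_rot: [0.697, 0.717, -0.0, 0.001]
contact_force: [0.1, -0.1, 0.4]
opening: 0.349
finger_force: 0.0
```

>>> move_arm([
  [[0.0, 0, 0, 0, 0, 0, 0], [0.0, 0, 0, 0, 0, 0, 0], [0.0, 0, 0, 0, 0, 0, 0], [0.0, 0, 0, 0, 0, 0, 0], [0.0, 0, 0, 0, 0, 0, 0], [0.0, 0, 0, 0, 0, 0, 0]],
], newtons=25)

```text
clock: 4.95
tool_pos: [0.4747, -0.3693, 0.0262]
eef_rot: [0.697, 0.717, -0.001, 0.001]
contact_force: [0.3, -0.1, -0.6]
opening: 0.005
finger_force: 0.0
```

```bash
python3 - <<'E'
from h import *
s=r.get_state(); print(s["tool_pos"]); go([.5661,-.1147,.15],-10.6)
E
```

```text
[ 0.47470655 -0.36932604  0.02616681]
shift [ 251.7   98.6 -124.2] turn [ 0.   0.1 12.2]
```

```bash
python3 - <<'E'
from h import *
snap("wrist","w3",1.3)
i=r.camera_info("wrist"); s=r.get_state(); print(w2p([s["tool_pos"]],i)*1.3)
E
```

```text
[[330.54976931 283.91872398]]
```

View pics/w3.png

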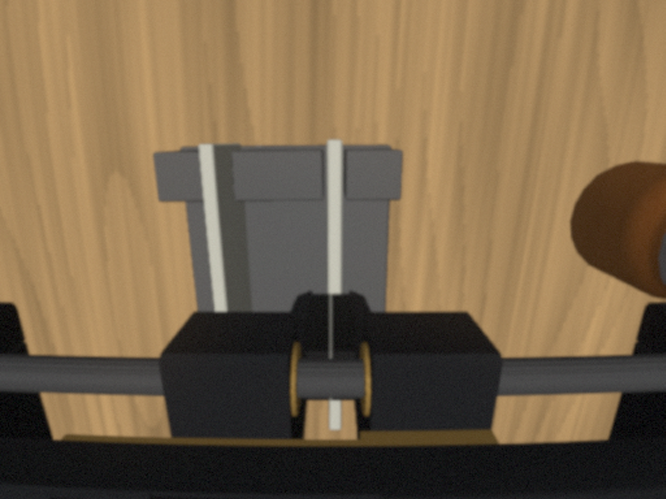

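```bash
python3 - <<'E'
from h import *
s=r.get_state(); print(s["opening"],s["finger_force"],s["contact_force"])
im=np.load("pics/w3.npy"); g=im.min(2)
for y in range(215,335,5): print(y,g[y,240:270])
i=r.camera_info("wrist"); x,y,z=s["tool_pos"]
print(w2p([[x,y,.054],[x,y+.009,.054],[x,y+.009,.026],[x,y-.009,.054]],i))
E
```

```text
0.0074826921883758175 0.0 [-0.18036271 -1.33030626  0.41700183]
215 [ 90  89  91  90  88  92  91  91  90  92  92 102 135 162 178 179 181 182
 182 181 177 162 134 106  91  90  89  91  91  92]
220 [ 88  92  92  89  90  91  92  91  90  92  94 108 138 163 178 182 182 181
 181 182 174 159 132 106  94  92  93  91  88  89]
225 [ 58  72  73  74  74  75  72  75  73  75  76  87 112 134 152 154 150 145
 144 145 142 129 106  84  71  72  73  68  59  41]
230 [14 22 27 21 21 23 12 16 19 21 20 27 46 74 84 68 43 21 28 25 24 24 25 18
 27 23 22 23 24 24]
235 [24 25 21 16 21 17 28 24 25 20 21 25 47 75 84 72 42 27 18 20 14 20 21 21
 21 25 19 25 17 24]
240 [18 21 19 26 24 19 25 25 13 20 21 22 47 74 82 71 41 24 23 16 24 25 23 23
 19 21 22 24 22 18]
245 [21 24 15 11 22 22 23 19 19 20 23 22 49 73 80 67 38 23 18 25 19 16 22 21
 17 23 24 20 22 13]
250 [21 21 22 24 19 22 19 18 21 17 11 25 39 71 80 66 42 26 12 18 23 21 19 22
 20 24 22 22 15 13]
255 [20 21 18 21 20 19 25 24 17 15 20 19 41 69 79 63 41 19 17 19 21 22 23 16
 21 20 15 17  5 14]
260 [16 24 18 16 15 24 22 13 13 21 23 22 44 66 77 67 42 23 19 23 21 14 18
[... 948 characters left out ...]
6 106 137 166 176 177 178
 177 180 170 153 121 100  97  97  94  97  95  93]
315 [ 88  88  84  87  85  89  93  93  97  96  98  95 107 137 164 177 180 177
 179 179 174 158 128 102  97  97  94  94  94  94]
320 [ 91  90  88  87  85  92  94  98  97  98  97  97 110 145 169 175 182 178
 178 176 172 156 127 102  96  97  94  96  96  93]
325 [ 88  87  84  84  86  89  96  94  98  99  97  96 111 141 169 179 178 179
 179 178 171 155 125 101  94  97  95  95  93  93]
330 [ 90  87  83  85  86  91  93  96  93  96  97  95 101 118 134 142 143 145
 141 143 136 124 109  99  99  96  97  95  93  92]
[[254.34002043 236.57012891]
 [254.80545066 221.75339919]
 [254.6660617  205.36273751]
 [253.88931671 250.90164442]]
```

```bash
python3 - <<'E'
from h import *
import pickle
i=pickle.load(open("pics/w3.pkl","rb"))
A=p2w([(206/1.3,145/1.3),(335/1.3,141/1.3),(257,224),(257,308),(257,329)],.054,i); print(A, np.linalg.norm(A[0]-A[1]))
print(r.get_state()["tool_pos"], r.get_state()["eef_rot"])
c=-np.array(i["R"]).T@i["t"]; print(c)
im=np.load("pics/w3.npy"); g=im.min(2); print(g[100:120,257])
E
```

```text
[[ 0.42459391 -0.30236028]
 [ 0.47444071 -0.29969018]
 [ 0.47602734 -0.36166083]
 [ 0.477789   -0.41748566]
 [ 0.47829739 -0.43350043]] 0.04991826034707211
[ 0.4747686  -0.36934692  0.02615735] [ 6.96882674e-01  7.17184655e-01 -5.65733920e-04  6.23463446e-04]
[ 0.47251697 -0.29973024  0.20258799]
[ 88  89  92  90  91  93 107 139 169 181 184 180 184 184 182 185 183 183
 184 180]
```

>>> move_arm([
  [[0.35, 2.8, 1.5, 0, 0, 0, 0], [0.35, 2.8, 1.5, 0, 0, 0, 0], [0.35, 2.8, 1.5, 0, 0, 0, 0], [0.35, 2.8, 1.5, 6, 0, 0, 0], [0.35, 2.8, 1.5, 12, 0, 0, 0], [0.35, 2.8, 1.5, 18, 0, 0, 0], [0.35, 2.8, 1.5, 24, 0, 0, 0], [0.35, 2.8, 1.5, 24, 0, 0, 0]],
])

```text
clock: 6.0
tool_pos: [0.4758, -0.3663, 0.0015]
eef_rot: [0.697, 0.717, -0.001, 0.0]
contact_force: [0.5, 0.5, 0.3]
opening: 0.351
finger_force: 0.0
```

>>> move_arm([
  [[0.0, 0, 0, 0, 0, 0, 0], [0.0, 0, 0, 0, 0, 0, 0], [0.0, 0, 0, 0, 0, 0, 0], [0.0, 0, 0, 0, 0, 0, 0], [0.0, 0, 0, 0, 0, 0, 0]],
], newtons=25)

```text
clock: 6.62
tool_pos: [0.4763, -0.3666, 0.0024]
eef_rot: [0.697, 0.717, -0.001, 0.001]
contact_force: [-0.3, 1.1, 2.1]
opening: 0.064
finger_force: 25.0
```

>>> move_arm([
  [[0.0, 0, 0, -10, 0, 0, 0], [0.0, 0, 0, -30, 0, 0, 0], [0.0, 0, 0, -60, 0, 0, 0], [0.0, 0, 0, -95, 0, 0, 0], [0.0, 0, 0, -125, 0, 0, 0], [0.0, 0, 0, -125, 0, 0, 0], [0.0, 0, 0, -125, 0, 0, 0]],
])

```text
clock: 7.5
tool_pos: [0.4758, -0.366, 0.1271]
eef_rot: [0.697, 0.717, -0.001, 0.0]
contact_force: [0.0, -0.8, -1.0]
opening: 0.067
finger_force: 25.0
```

```bash
python3 - <<'E'
from h import *
i,im=snap("wrist","w4")
s=r.get_state(); print(s["tool_pos"],s["opening"],s["finger_force"]); 
g=im.min(2).astype(float); 
# front end of held divider & its column
m=(g>120)&(np.ptp(im,2)<40); m[:, :225]=0; m[:,290:]=0; ys,xs=np.nonzero(m[:240]); print(ys.min(),[ (y,xs[ys==y].mean().round(1)) for y in range(ys.min(),225,15)])
ys,xs=np.nonzero(m[240:345]);print("back",240+ys.max())
R0=Ro.from_quat(s["eef_rot"]); h=s["tool_pos"][2]+.054-.0024
i4=i; print("exp", w2p([[*(s["tool_pos"]+R0.apply([dx,0,0]))[:2],h] for dx in (.068,-.068)],i))
go([.5661,-.1147,.13],-10.6)
E
```

```text
[ 0.47542753 -0.36581754  0.12651796] 0.06330471153532385 24.999885682482272
113 [(113, np.float64(253.5)), (128, np.float64(253.5)), (143, np.float64(253.5)), (158, np.float64(253.5)), (173, np.float64(253.5)), (188, np.float64(253.5)), (203, np.float64(253.5)), (218, np.float64(253.5))]
back 337
exp [[253.51388054 111.91041626]
 [253.71743947 363.79061471]]
shift [248.4  97.9  -3.8] turn [-0.1  0.  12.2]
```

>>> move_arm([
  [[0.0, 35, 14, -4, 0, 0, 2], [0.0, 80, 31, -4, 0, 0, 5], [0.0, 125, 49, -4, 0, 0, 8], [0.0, 170, 67, -4, 0, 0, 12], [0.0, 215, 85, -4, 0, 0, 12.2], [0.0, 248.5, 98, -4, 0, 0, 12.2], [0.0, 248.5, 98, -4, 0, 0, 12.2], [0.0, 248.5, 98, -4, 0, 0, 12.2]],
])

```text
clock: 8.55
tool_pos: [0.5659, -0.1164, 0.13]
eef_rot: [0.769, 0.639, -0.002, 0.0]
contact_force: [-0.4, -0.5, -0.4]
opening: 0.068
finger_force: 25.0
```

```bash
python3 - <<'E'
from h import *
s=r.get_state(); print(s["tool_pos"],np.abs(s["qd"]).max()); go([.5661,-.1147,.07],-10.6); snap("wrist","w5",1.5)
E
```

```text
[ 0.56590775 -0.11635011  0.12996595] 0.02217534791149315
shift [ 1.8 -0.  60. ] turn [-0.1  0.2 -0. ]
```

View pics/w5.png

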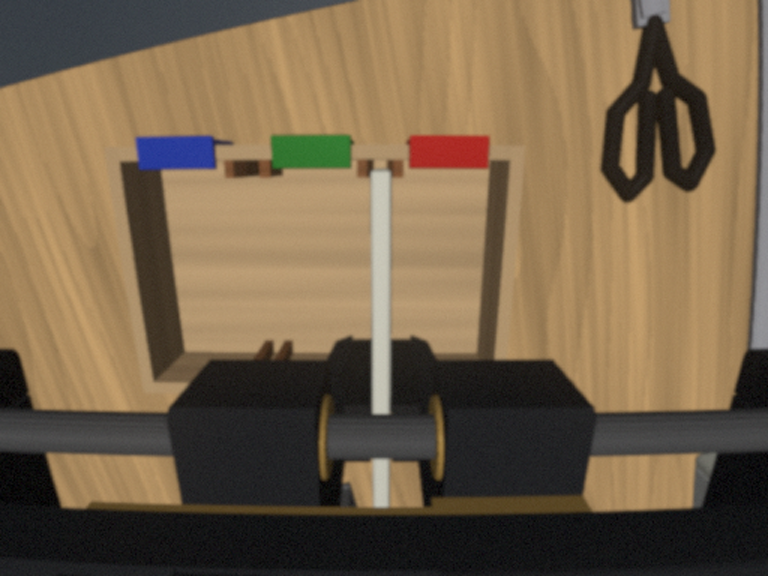

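>>> move_arm([
  [[0.0, 2, 0, 30, 0, 0, 0], [0.0, 2, 0, 55, 0, 0, 0], [0.0, 2, 0, 62, 0, 0, 0], [0.0, 2, 0, 70, 0, 0, 0], [0.0, 2, 0, 70, 0, 0, 0]],
])

```text
clock: 9.22
tool_pos: [0.5673, -0.1138, 0.0608]
eef_rot: [0.769, 0.639, -0.001, 0.001]
contact_force: [-0.5, 0.2, -0.4]
opening: 0.061
finger_force: 25.0
```

```bash
python3 - <<'E'
from h import *
s=r.get_state(); print(s["tool_pos"],s["contact_force"]); go([.5661,-.1147,.0044],-10.6); 
E
```

```text
[ 0.56729019 -0.11379405  0.06083886] [-0.49403458  0.24016618 -0.40626397]
shift [-1.  -1.  56.4] turn [0.  0.1 0. ]
```

>>> move_arm([
  [[0.0, -0.8, -0.8, 4, 0, 0, 0], [0.0, -0.8, -0.8, 10, 0, 0, 0], [0.0, -0.8, -0.8, 16, 0, 0, 0], [0.0, -0.8, -0.8, 23, 0, 0, 0], [0.0, -0.8, -0.8, 30, 0, 0, 0], [0.0, -0.8, -0.8, 37, 0, 0, 0], [0.0, -0.8, -0.8, 44, 0, 0, 0], [0.0, -0.8, -0.8, 50, 0, 0, 0], [0.0, -0.8, -0.8, 50, 0, 0, 0]],
])

```text
clock: 10.35
tool_pos: [0.5661, -0.114, 0.0102]
eef_rot: [0.769, 0.639, -0.001, 0.0]
contact_force: [-0.7, 0.2, -0.2]
opening: 0.069
finger_force: 25.0
```

No force; it is in the grooves. Seat it.

>>> move_arm([
  [[0.0, 0, 0, 2, 0, 0, 0], [0.0, 0, 0, 4, 0, 0, 0], [0.0, 0, 0, 6, 0, 0, 0], [0.0, 0, 0, 8, 0, 0, 0], [0.0, 0, 0, 8, 0, 0, 0]],
])

```text
clock: 10.98
tool_pos: [0.5665, -0.1141, 0.0043]
eef_rot: [0.769, 0.639, -0.0, 0.001]
contact_force: [-3.5, 1.3, 13.7]
opening: 0.069
finger_force: 25.0
```

>>> move_arm([
  [[0.3, 0, 0, 5, 0, 0, 0], [0.3, 0, 0, 2, 0, 0, 0], [0.3, 0, 0, 0, 0, 0, 0], [0.3, 0, 0, -15, 0, 0, 0], [0.3, 0, 0, -45, 0, 0, 0], [0.3, 0, 0, -85, 0, 0, 0], [0.3, 0, 0, -85, 0, 0, 0]],
])

```text
clock: 11.85
tool_pos: [0.5689, -0.1145, 0.0914]
eef_rot: [0.769, 0.639, 0.002, 0.003]
contact_force: [0.2, 0.9, -0.4]
opening: 0.301
finger_force: 0.0
```

```bash
python3 - <<'E'
from h import *
s=r.get_state(); print(s["tool_pos"],s["opening"]); go([.4264,-.3701,.08],1.9)
E
```

```text
[ 0.56894145 -0.11451748  0.09144571] 0.3008787357207105
shift [-277.4  -93.3   11.2] turn [  0.4   0.1 -12.5]
```

>>> move_arm([
  [[0.35, -45, -15, 0, 0.1, 0, -3], [0.35, -95, -32, 0, 0.2, 0, -6], [0.35, -145, -49, 5, 0.4, 0.1, -9], [0.35, -195, -66, 10, 0.4, 0.1, -12.5], [0.35, -240, -81, 11, 0.4, 0.1, -12.5], [0.35, -277.4, -93.3, 11, 0.4, 0.1, -12.5], [0.35, -277.4, -93.3, 11, 0.4, 0.1, -12.5], [0.35, -277.4, -93.3, 11, 0.4, 0.1, -12.5]],
])

```text
clock: 12.85
tool_pos: [0.4242, -0.3685, 0.077]
eef_rot: [0.695, 0.719, -0.002, -0.003]
contact_force: [0.1, 0.6, 0.1]
opening: 0.352
finger_force: 0.0
```

```bash
python3 - <<'E'
from h import *
s=r.get_state(); print(s["tool_pos"],s["opening"]); go([.4264,-.3701,.0020],1.9)
i,im=snap("wrist","w6",1); g=im.min(2).astype(float); P=[]
for y in range(60,205):
    row=g[y,215:300].clip(95)-95
    if row.max()>25 : P.append((215+np.average(np.arange(85),weights=row),y))
P=np.array(P); W=p2w(P,.054,i); k=np.polyfit(W[:,1],W[:,0],1); print(P[0],P[-1],W[0],W[-1],k,"x at y",np.polyval(k,-.3701))
E
```

```text
[ 0.42416869 -0.36850813  0.07697513] 0.3520913390698271
shift [-1.8  2.7 75. ] turn [-0.4 -0.1  0.1]
[251.46569647 113.        ] [253.72183588 204.        ] [ 0.41991666 -0.30187478] [ 0.42361815 -0.36625828] [0.0046545 0.4249199] x at y 0.42319726892370557
```

```bash
python3 - <<'E'
from h import *
import pickle
im=np.load("pics/w6.npy"); i=pickle.load(open("pics/w6.pkl","rb")); g=im.min(2).astype(float)
for y in (120,150,180): print(y,g[y,235:275].astype(int))
P=[]
for y in range(114,205):
    w=g[y,235:270].clip(130)-130
    if w.sum()>0: P.append((235+np.average(np.arange(35),weights=w),y))
W=p2w(P,.054,i); k=np.polyfit(W[:,1],W[:,0],1); print(len(P),np.polyval(k,-.3701),k)
s=r.get_state(); print(s["tool_pos"],s["qd"]); go([.4264,-.3701,.0020],1.9)
E
```

```text
120 [ 96  94  94  96  96  99  95  96  97  94  97  96  96  93  92  82  78  88
 120 154 177 185 187 185 189 182 165 128  88  71  80  91  96  98  95  98
  94  96  95  97]
150 [ 95  96  98  93  96  96  96  93  97  96  96  95  95  95  96  97  92 101
 125 154 177 186 188 187 184 179 159 129 101  94  93  95  96  93  97  95
  97  93  95  96]
180 [ 93  94  95  95  95  95  93  97  94  95  94  93  95  95  95  97  94 102
 125 155 177 183 188 185 185 171 145 117  99  92  94  95  96  93  91  95
  95  93  97  93]
91 0.4263528477612082 [-0.03277518  0.41422275]
[ 0.42467287 -0.36789066  0.0769934 ] [-0.01452309 -0.00148046 -0.00484276 -0.00145429  0.00282008  0.0001503
  0.00187749]
shift [-2.4  2.1 75. ] turn [-0.4 -0.1  0.2]
```

Divider A unchanged at x .4264; go down and grip.

>>> move_arm([
  [[0.35, -2.2, 2.2, 20, -0.4, 0, 0], [0.35, -2.2, 2.2, 40, -0.4, 0, 0], [0.35, -2.2, 2.2, 55, -0.4, 0, 0], [0.35, -2.2, 2.2, 66, -0.4, 0, 0], [0.35, -2.2, 2.2, 75, -0.4, 0, 0], [0.35, -2.2, 2.2, 75, -0.4, 0, 0], [0.35, -2.2, 2.2, 75, -0.4, 0, 0]],
])

```text
clock: 13.78
tool_pos: [0.4258, -0.3718, 0.0025]
eef_rot: [0.695, 0.719, 0.0, 0.0]
contact_force: [0.4, 0.1, 0.5]
opening: 0.35
finger_force: 0.0
```

>>> move_arm([
  [[0.0, 0, 0, 0, 0, 0, 0], [0.0, 0, 0, 0, 0, 0, 0], [0.0, 0, 0, 0, 0, 0, 0], [0.0, 0, 0, 0, 0, 0, 0], [0.0, 0, 0, 0, 0, 0, 0]],
], newtons=25)

```text
clock: 14.4
tool_pos: [0.4257, -0.3717, 0.0023]
eef_rot: [0.695, 0.719, 0.0, -0.0]
contact_force: [-0.0, 0.2, 3.3]
opening: 0.07
finger_force: 25.0
```

>>> move_arm([
  [[0.0, 0, 0, -10, 0, 0, 0], [0.0, 0, 0, -30, 0, 0, 0], [0.0, 0, 0, -60, 0, 0, 0], [0.0, 0, 0, -95, 0, 0, 0], [0.0, 0, 0, -125, 0, 0, 0], [0.0, 0, 0, -125, 0, 0, 0]],
])

```text
clock: 15.15
tool_pos: [0.4268, -0.3727, 0.1296]
eef_rot: [0.695, 0.719, 0.001, 0.002]
contact_force: [0.1, -0.5, -1.7]
opening: 0.066
finger_force: 25.0
```

```bash
python3 - <<'E'
from h import *
s=r.get_state(); print(s["tool_pos"]); go([.4910,-.1023,.13],-10.6)
i,im=snap("wrist","w7"); g=im.min(2); print(np.nonzero(g[60:225,254]>120)[0][:3]+60)
R0=Ro.from_quat(s["eef_rot"]); h=s["tool_pos"][2]+.0517
print("exp0", w2p([[*(s["tool_pos"]+R0.apply([.068,0,0]))[:2],h]],i))
E
```

```text
[ 0.42682255 -0.37273943  0.12960888]
shift [268.1  73.3  -0.7] turn [ 0.2  0.1 12.5]
[108 109 110]
exp0 [[254.83752264 112.51082476]]
```

>>> move_arm([
  [[0.0, 35, 10, 0, 0, 0, 2], [0.0, 80, 22, 0, 0, 0, 5], [0.0, 125, 34, 0, 0, 0, 8], [0.0, 170, 46, 0, 0, 0, 12], [0.0, 215, 59, 0, 0.1, 0, 12.5], [0.0, 255, 70, 0, 0.2, 0, 12.5], [0.0, 267.8, 73.3, 0, 0.2, 0, 12.5], [0.0, 267.8, 73.3, 0, 0.2, 0, 12.5], [0.0, 267.8, 73.3, 0, 0.2, 0, 12.5]],
])

```text
clock: 16.32
tool_pos: [0.489, -0.1037, 0.1271]
eef_rot: [0.77, 0.638, -0.002, -0.001]
contact_force: [0.4, 0.1, -1.2]
opening: 0.064
finger_force: 25.0
```

```bash
python3 - <<'E'
from h import *
s=r.get_state(); print(s["tool_pos"]); go([.4910,-.1026,.06],-10.6);snap("wrist","w8",1.5)
E
```

```text
[ 0.48898882 -0.10369024  0.12713491]
shift [ 1.5  2.1 67.1] turn [-0.2  0.1 -0.1]
```

View pics/w8.png

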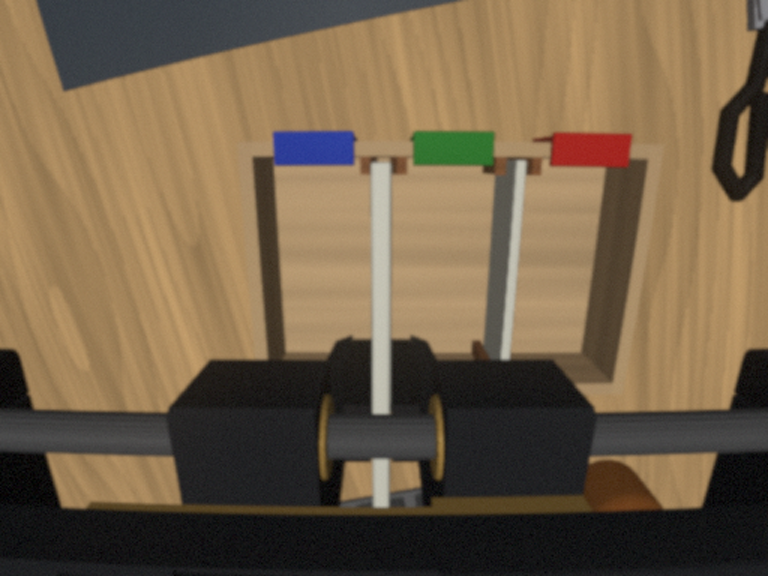

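>>> move_arm([
  [[0.0, 1.5, 2, 25, -0.2, 0, 0], [0.0, 1.5, 2, 50, -0.2, 0, 0], [0.0, 1.5, 2, 62, -0.2, 0, 0], [0.0, 1.5, 2, 67, -0.2, 0, 0], [0.0, 1.5, 2, 67, -0.2, 0, 0], [0.0, 1.5, 2, 67, -0.2, 0, 0]],
])

```text
clock: 17.12
tool_pos: [0.4923, -0.1006, 0.061]
eef_rot: [0.769, 0.639, 0.001, 0.0]
contact_force: [1.3, -0.0, -0.3]
opening: 0.064
finger_force: 25.0
```

```bash
python3 - <<'E'
from h import *
s=r.get_state(); print(s["tool_pos"]); go([.4910,-.1026,.0044],-10.6)
E
```

```text
[ 0.49225184 -0.10056099  0.06101612]
shift [-2.3 -0.9 56.6] turn [ 0.1 -0.   0. ]
```

>>> move_arm([
  [[0.0, -1.6, -0.8, 4, 0, 0, 0], [0.0, -1.6, -0.8, 10, 0, 0, 0], [0.0, -1.6, -0.8, 16, 0, 0, 0], [0.0, -1.6, -0.8, 23, 0, 0, 0], [0.0, -1.6, -0.8, 30, 0, 0, 0], [0.0, -1.6, -0.8, 37, 0, 0, 0], [0.0, -1.6, -0.8, 44, 0, 0, 0], [0.0, -1.6, -0.8, 50, 0, 0, 0], [0.0, -1.6, -0.8, 50, 0, 0, 0]],
])

```text
clock: 18.25
tool_pos: [0.4904, -0.1017, 0.0099]
eef_rot: [0.769, 0.639, -0.0, -0.0]
contact_force: [1.2, 0.7, -0.8]
opening: 0.066
finger_force: 25.0
```

>>> move_arm([
  [[0.0, 0, 0, 2, 0, 0, 0], [0.0, 0, 0, 4, 0, 0, 0], [0.0, 0, 0, 6, 0, 0, 0], [0.0, 0, 0, 8, 0, 0, 0], [0.0, 0, 0, 8, 0, 0, 0]],
])

```text
clock: 18.88
tool_pos: [0.491, -0.1018, 0.0042]
eef_rot: [0.769, 0.639, 0.001, 0.0]
contact_force: [-3.0, 1.2, 19.1]
opening: 0.067
finger_force: 25.0
```

Home. Release, lift, and go look at the spools.

>>> move_arm([
  [[0.3, 0, 0, 6, 0, 0, 0], [0.3, 0, 0, 3, 0, 0, 0], [0.3, 0, 0, 0, 0, 0, 0], [0.3, 0, 0, -15, 0, 0, 0], [0.3, 0, 0, -45, 0, 0, 0], [0.3, 0, 0, -95, 0, 0, 0], [0.5, 0, 0, -150, 0, 0, 0], [0.8, 45, 0, -190, 0, 0, 0], [0.8, 100, 0, -210, 0, 0, 0], [0.8, 150, 0, -210, 0, 0, 0]],
])

```text
clock: 20.12
tool_pos: [0.5195, 0.0475, 0.2155]
eef_rot: [0.769, 0.639, 0.003, 0.001]
contact_force: [0.6, 0.2, 0.1]
opening: 0.73
finger_force: 0.0
```

```bash
python3 - <<'E'
from h import *
s=r.get_state(); print(s["tool_pos"]); go([.52,.2,.24],-10.6)
E
```

```text
[0.51945558 0.04750621 0.215477  ]
shift [150.1 -27.3 -24.3] turn [ 0.3 -0.2  0. ]
```

>>> move_arm([
  [[0.8, 30, 5, -20, 0.2, -0.2, 0], [0.8, 60, 3, -40, 0.2, -0.2, 0], [0.8, 88, 3, -65, 0.2, -0.2, 0], [0.8, 88, 3, -65, 0.2, -0.2, 0], [0.8, 88, 3, -65, 0.2, -0.2, 0], [0.8, 88, 3, -65, 0.2, -0.2, 0]],
])

```text
clock: 20.88
tool_pos: [0.5364, 0.1296, 0.2768]
eef_rot: [0.77, 0.638, -0.003, -0.0]
contact_force: [0.2, -0.1, -0.2]
opening: 0.797
finger_force: 0.0
```

```bash
python3 - <<'E'
from h import *
s=r.get_state(); print(s["clock"],s["tool_pos"]); snap("wrist","w9",1.5); snap("top","t9")
E
```

```text
20.875 [0.53635462 0.12964083 0.27678944]
```

View pics/w9.png

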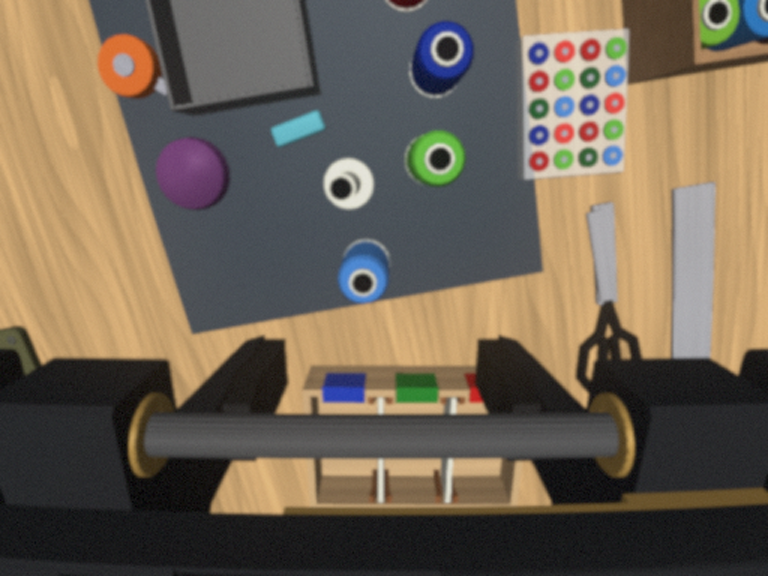

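```bash
cat >> h.py <<'E'
def dark(tag,u,v,z=.084,rad=9):
    """refine hole centre near pixel (u,v) in saved picture -> world xy"""
    import pickle
    i=pickle.load(open(f"pics/{tag}.pkl","rb")); im=np.load(f"pics/{tag}.npy").max(2).astype(float)
    y0,x0=int(v)-rad,int(u)-rad; y0=max(y0,0); p=im[y0:y0+2*rad,x0:x0+2*rad]; w=(70-p).clip(0)
    ys,xs=np.mgrid[:p.shape[0],:p.shape[1]]; c=(x0+(w*xs).sum()/w.sum(),y0+(w*ys).sum()/w.sum())
    W=p2w(c,z,i)[0]; print(tag,np.round(c,1),int(w.sum()),np.round(W,4)); return W
E
python3 - <<'E'
from h import *
for n,u,v in (("sky",362,283),("green",440,158),("blue",447,48),("empty",341,188)): print(n); dark("w9",u/1.5,v/1.5)
for n,u,v in (("sky",362,314),("green",309,266),("blue",263,257),("red",217,267),("empty",314,316)): print(n); dark("t9",u/1.5625,v/1.5625,rad=5)
E
```

```text
sky
w9 [241.4 188.4] 2675 [0.5128 0.0996]
green
w9 [293.1 105.5] 3911 [0.5967 0.1922]
blue
w9 [297.9  31.9] 4278 [0.6151 0.2739]
empty
w9 [226.9 125.3] 3517 [0.5112 0.1838]
sky
t9 [229. 200.] 1738 [0.5185 0.1104]
green
t9 [nan nan] 0 [nan nan]
blue
t9 [167.  166.5] 21 [0.6159 0.2812]
red
t9 [138.9 171.9] 206 [0.602  0.3582]
empty
t9 [nan nan] 0 [nan nan]h.py:32: RuntimeWarning: invalid value encountered in scalar divide
  ys,xs=np.mgrid[:p.shape[0],:p.shape[1]]; c=(x0+(w*xs).sum()/w.sum(),y0+(w*ys).sum()/w.sum())
```

```bash
python3 - <<'E'
from h import *
go([.513,.100,.024],-10.6)
E
```

```text
shift [-33.  -16.5 253.1] turn [-0.3  0.2 -0.1]
```

>>> move_arm([
  [[0.85, -15, -8, 45, 0, 0, 0], [0.85, -33, -16.5, 95, -0.3, 0.2, 0], [0.85, -33, -16.5, 145, -0.3, 0.2, 0], [0.85, -33, -16.5, 180, -0.3, 0.2, 0], [0.85, -33, -16.5, 205, -0.3, 0.2, 0], [0.85, -33, -16.5, 230, -0.3, 0.2, 0], [0.85, -33, -16.5, 253, -0.3, 0.2, 0], [0.85, -33, -16.5, 253, -0.3, 0.2, 0]],
])

```text
clock: 21.98
tool_pos: [0.5126, 0.1006, 0.0232]
eef_rot: [0.769, 0.639, -0.001, -0.0]
contact_force: [0.3, -0.5, 0.5]
opening: 0.847
finger_force: 0.0
```

>>> move_arm([
  [[0.3, 0, 0, 0, 0, 0, 0], [0.3, 0, 0, 0, 0, 0, 0], [0.3, 0, 0, 0, 0, 0, 0], [0.3, 0, 0, 0, 0, 0, 0]],
], newtons=20)

```text
clock: 22.48
tool_pos: [0.5144, 0.1016, 0.0254]
eef_rot: [0.769, 0.639, 0.001, 0.001]
contact_force: [-1.2, -0.8, 6.0]
opening: 0.555
finger_force: 20.0
```

```bash
python3 - <<'E'
from h import *
s=r.get_state(); print(s["tool_pos"],s["opening"],s["finger_force"]); go([.4477,-.1271,.15],-10.6)
E
```

```text
[0.51437847 0.10161895 0.0254154 ] 0.5546757194516582 19.992434084415436
shift [-236.9  -23.3 -124.9] turn [ 0.2 -0.1  0. ]
```

>>> move_arm([
  [[0.3, 0, 0, -30, 0, 0, 0], [0.3, 0, 0, -75, 0, 0, 0], [0.3, -20, -2, -115, 0, 0, 0], [0.3, -65, -7, -127, 0, 0, 0], [0.3, -115, -12, -127, 0, 0, 0], [0.3, -165, -17, -127, 0, 0, 0], [0.3, -210, -21, -127, 0, 0, 0], [0.3, -237, -23.5, -127, 0.2, 0, 0], [0.3, -237, -23.5, -127, 0.2, 0, 0], [0.3, -237, -23.5, -127, 0.2, 0, 0]],
])

```text
clock: 23.72
tool_pos: [0.4475, -0.1259, 0.1515]
eef_rot: [0.769, 0.64, -0.0, -0.001]
contact_force: [0.1, 0.3, -0.0]
opening: 0.558
finger_force: 20.0
```

```bash
python3 - <<'E'
from h import *
s=r.get_state(); print(s["tool_pos"],s["opening"],s["finger_force"]); go([.4477,-.1271,.034],-10.6)
E
```

```text
[ 0.44754594 -0.12592148  0.15145182] 0.5581038010487513 19.997384157031775
shift [ -1.3   0.6 117.4] turn [-0.1 -0.1  0.1]
```

>>> move_arm([
  [[0.3, -1, 0.5, 35, 0, 0, 0], [0.3, -1, 0.5, 70, 0, 0, 0], [0.3, -1, 0.5, 92, 0, 0, 0], [0.3, -1, 0.5, 108, 0, 0, 0], [0.3, -1, 0.5, 115, 0, 0, 0], [0.3, -1, 0.5, 119, 0, 0, 0], [0.3, -1, 0.5, 121, 0, 0, 0], [0.3, -1, 0.5, 121, 0, 0, 0]],
])

```text
clock: 24.72
tool_pos: [0.4473, -0.1269, 0.0326]
eef_rot: [0.769, 0.64, 0.0, -0.001]
contact_force: [-2.5, 3.5, 19.5]
opening: 0.56
finger_force: 20.0
```

Touching the floor. Release, lift, on to dark blue.

>>> move_arm([
  [[0.6, 0, 0, -2, 0, 0, 0], [0.8, 0, 0, -2, 0, 0, 0], [0.8, 0, 0, -2, 0, 0, 0], [0.8, 0, 0, -40, 0, 0, 0], [0.8, 0, 0, -90, 0, 0, 0], [0.8, 30, 0, -130, 0, 0, 0], [0.8, 80, 10, -150, 0, 0, 0], [0.8, 130, 30, -160, 0, 0, 0], [0.8, 180, 50, -160, 0, 0, 0], [0.8, 230, 70, -160, 0, 0, 0]],
])

```text
clock: 25.98
tool_pos: [0.5592, 0.0866, 0.1905]
eef_rot: [0.769, 0.639, -0.0, -0.001]
contact_force: [0.9, -0.3, 0.1]
opening: 0.801
finger_force: 0.0
```

```bash
python3 - <<'E'
from h import *
s=r.get_state(); print(s["clock"],s["tool_pos"]); go([.58,.20,.2],-10.6)
E
```

```text
25.975 [0.55915494 0.08655245 0.19054278]
shift [115.3  -0.3  -9.4] turn [-0.1 -0.   0. ]
```

>>> move_arm([
  [[0.85, 40, 0, -6, 0, 0, 0], [0.85, 85, 0, -10, 0, 0, 0], [0.85, 115, 0, -10, 0, 0, 0], [0.85, 115, 0, -10, 0, 0, 0], [0.85, 115, 0, -10, 0, 0, 0]],
])

```text
clock: 26.6
tool_pos: [0.5793, 0.1963, 0.2002]
eef_rot: [0.77, 0.639, -0.001, -0.0]
contact_force: [0.1, 0.1, 0.3]
opening: 0.848
finger_force: 0.0
```

```bash
python3 - <<'E'
from h import *
i,im=snap("wrist","w10"); p=w2p([[.6151,.2739,.084],[.605,.358,.084],[.5967,.1922,.084]],i); print(p)
for q in p:
    if q[1]>-3: dark("w10",*q,rad=14)
go([.6151,.2739,.024],-10.6)
E
```

```text
[[275.492767    94.40356041]
 [248.95720473   2.50095022]
 [271.11064384 178.15172751]]
w10 [275.6  94.4] 6800 [0.6152 0.2739]
w10 [245.3   7.9] 5752 [0.6008 0.3542]
w10 [270.9 178.3] 5506 [0.5965 0.1921]
shift [ 83.6  20.9 176.2] turn [-0.1  0.1 -0.1]
```

>>> move_arm([
  [[0.85, 35, 9, 20, 0, 0, 0], [0.85, 83.6, 20.9, 40, 0, 0, 0], [0.85, 83.6, 20.9, 80, 0, 0, 0], [0.85, 83.6, 20.9, 110, 0, 0, 0], [0.85, 83.6, 20.9, 135, 0, 0, 0], [0.85, 83.6, 20.9, 158, 0, 0, 0], [0.85, 83.6, 20.9, 176, 0, 0, 0], [0.85, 83.6, 20.9, 176, 0, 0, 0]],
])

```text
clock: 27.65
tool_pos: [0.6143, 0.275, 0.0233]
eef_rot: [0.77, 0.639, -0.002, -0.001]
contact_force: [0.0, -0.2, 0.2]
opening: 0.848
finger_force: 0.0
```

>>> move_arm([
  [[0.3, 0, 0, 0, 0, 0, 0], [0.3, 0, 0, 0, 0, 0, 0], [0.3, 0, 0, 0, 0, 0, 0], [0.3, 0, 0, 0, 0, 0, 0]],
], newtons=20)

```text
clock: 28.15
tool_pos: [0.6157, 0.2768, 0.0254]
eef_rot: [0.769, 0.639, 0.0, -0.001]
contact_force: [-0.5, 1.1, 3.9]
opening: 0.557
finger_force: 20.0
```

```bash
python3 - <<'E'
from h import *
s=r.get_state(); print(s["tool_pos"],s["opening"],s["finger_force"]); go([.4603,-.0603,.15],-10.6)
E
```

```text
[0.61570625 0.2768398  0.02538992] 0.5566439917950472 19.998208293691278
shift [-359.7  -91.1 -125. ] turn [-0.  -0.1  0.1]
```

>>> move_arm([
  [[0.3, 0, 0, -30, 0, 0, 0], [0.3, 0, 0, -80, 0, 0, 0], [0.3, -30, -8, -120, 0, 0, 0], [0.3, -80, -20, -128, 0, 0, 0], [0.3, -135, -34, -128, 0, 0, 0], [0.3, -190, -48, -128, 0, 0, 0], [0.3, -245, -62, -128, 0, 0, 0], [0.3, -300, -76, -128, 0, 0, 0], [0.3, -340, -86, -128, 0, 0, 0], [0.3, -360, -91, -128, 0, 0, 0]],
])

```text
clock: 29.4
tool_pos: [0.4584, -0.0634, 0.1527]
eef_rot: [0.77, 0.638, -0.001, -0.001]
contact_force: [0.0, 0.6, -1.3]
opening: 0.562
finger_force: 20.0
```

```bash
python3 - <<'E'
from h import *
s=r.get_state(); print(s["tool_pos"],s["opening"],s["finger_force"]); go([.4603,-.0603,.034],-10.6)
E
```

```text
[ 0.4584466  -0.06341271  0.15270461] 0.561775341828827 20.00026322901249
shift [  3.5   1.5 118.7] turn [-0.1  0.  -0.2]
```

>>> move_arm([
  [[0.3, 1, 1, 35, 0, 0, 0], [0.3, 1, 1, 70, 0, 0, 0], [0.3, 1, 1, 92, 0, 0, 0], [0.3, 1, 1, 108, 0, 0, 0], [0.3, 1, 1, 115, 0, 0, 0], [0.3, 1, 1, 119, 0, 0, 0], [0.3, 1, 1, 121, 0, 0, 0], [0.3, 1, 1, 121, 0, 0, 0]],
])

```text
clock: 30.4
tool_pos: [0.461, -0.0599, 0.0331]
eef_rot: [0.769, 0.639, 0.0, -0.0]
contact_force: [-2.2, 1.4, 12.3]
opening: 0.559
finger_force: 20.0
```

>>> move_arm([
  [[0.6, 0, 0, -1, 0, 0, 0], [0.8, 0, 0, -2, 0, 0, 0], [0.8, 0, 0, -2, 0, 0, 0], [0.8, 0, 0, -40, 0, 0, 0], [0.8, 0, 0, -90, 0, 0, 0], [0.8, 30, 10, -130, 0, 0, 0], [0.8, 60, 30, -150, 0, 0, 0], [0.8, 90, 50, -160, 0, 0, 0], [0.8, 130, 70, -160, 0, 0, 0], [0.8, 160, 80, -160, 0, 0, 0]],
])

```text
clock: 31.65
tool_pos: [0.5702, 0.0845, 0.1914]
eef_rot: [0.769, 0.64, 0.0, -0.001]
contact_force: [-0.4, -0.6, 0.2]
opening: 0.796
finger_force: 0.0
```

```bash
python3 - <<'E'
from h import *
s=r.get_state(); print(s["clock"],s["tool_pos"]); i,im=snap("wrist","w11"); p=w2p([[.605,.358,.084],[.5967,.1922,.084],[.5112,.1838,.084]],i); print(p)
for q in p[1:]: dark("w11",*q,rad=14)
go([.5967,.1922,.024],-10.6)
E
```

```text
31.65 [0.57023525 0.08448544 0.19143892]
[[ 234.80464477 -143.57700656]
 [ 260.77498124   62.86318072]
 [ 173.19568874   90.31020184]]
w11 [260.6  62.8] 7163 [0.5965 0.1923]
w11 [173.3  90.2] 7684 [0.5113 0.1839]
shift [104.3   6.3 167.7] turn [ 0.  -0.3  0.4]
```

>>> move_arm([
  [[0.85, 50, 3, 10, 0, 0, 0], [0.85, 104.3, 6.3, 40, 0, -0.3, 0.3], [0.85, 104.3, 6.3, 80, 0, -0.3, 0.3], [0.85, 104.3, 6.3, 110, 0, -0.3, 0.3], [0.85, 104.3, 6.3, 130, 0, -0.3, 0.3], [0.85, 104.3, 6.3, 150, 0, -0.3, 0.3], [0.85, 104.3, 6.3, 167.5, 0, -0.3, 0.3], [0.85, 104.3, 6.3, 167.5, 0, -0.3, 0.3]],
])

```text
clock: 32.7
tool_pos: [0.5932, 0.1838, 0.0227]
eef_rot: [0.771, 0.637, -0.004, 0.0]
contact_force: [-0.1, 0.6, 0.4]
opening: 0.852
finger_force: 0.0
```

>>> move_arm([
  [[0.3, 0, 0, 0, 0, 0, 0], [0.3, 0, 0, 0, 0, 0, 0], [0.3, 0, 0, 0, 0, 0, 0], [0.3, 0, 0, 0, 0, 0, 0]],
], newtons=20)

```text
clock: 33.2
tool_pos: [0.5948, 0.1843, 0.0247]
eef_rot: [0.771, 0.637, -0.002, 0.001]
contact_force: [-0.3, -0.7, 3.4]
opening: 0.554
finger_force: 20.0
```

```bash
python3 - <<'E'
from h import *
s=r.get_state(); print(s["tool_pos"],s["opening"],s["finger_force"]); go([.5287,-.1077,.15],-10.6)
E
```

```text
[0.59478511 0.18425839 0.02471143] 0.5543776673340062 19.99760820530355
shift [-299.7  -10.  -124. ] turn [-0.   0.2 -0.3]
```

>>> move_arm([
  [[0.8, 0, 0, 0, 0, 0, 0], [0.8, 0, 0, 0, 0, 0, 0], [0.8, 8, 0, 0, 0, 0.2, -0.3], [0.8, 8, 0, 0, 0, 0.2, -0.3], [0.3, 8, 0, 0, 0, 0.2, -0.3], [0.3, 8, 0, 0, 0, 0.2, -0.3], [0.3, 8, 0, 0, 0, 0.2, -0.3], [0.3, 8, 0, 0, 0, 0.2, -0.3]],
])

```text
clock: 34.2
tool_pos: [0.5958, 0.1918, 0.024]
eef_rot: [0.769, 0.639, -0.001, -0.0]
contact_force: [0.3, -0.1, -0.6]
opening: 0.556
finger_force: 20.0
```

```bash
python3 - <<'E'
from h import *
s=r.get_state(); print(s["tool_pos"],s["opening"],s["finger_force"]); go([.5287,-.1077,.15],-10.6)
E
```

```text
[0.59577781 0.19181097 0.02396893] 0.5558221873599009 19.995997734367847
shift [-306.9  -11.2 -125.6] turn [-0.1  0.1  0. ]
```

>>> move_arm([
  [[0.3, 0, 0, -30, 0, 0, 0], [0.3, 0, 0, -80, 0, 0, 0], [0.3, -30, -1, -120, 0, 0, 0], [0.3, -80, -3, -127, 0, 0, 0], [0.3, -135, -5, -127, 0, 0, 0], [0.3, -190, -7, -127, 0, 0, 0], [0.3, -245, -9, -127, 0, 0, 0], [0.3, -290, -11, -127, 0, 0, 0], [0.3, -307, -11, -127, 0, 0, 0], [0.3, -307, -11, -127, 0, 0, 0]],
])

```text
clock: 35.45
tool_pos: [0.5289, -0.1082, 0.1514]
eef_rot: [0.77, 0.638, -0.001, -0.0]
contact_force: [0.1, 0.6, -0.8]
opening: 0.554
finger_force: 20.0
```

```bash
python3 - <<'E'
from h import *
s=r.get_state(); print(s["tool_pos"],s["opening"],s["finger_force"]); go([.5287,-.1077,.034],-10.6)
E
```

```text
[ 0.52888781 -0.10820074  0.15140518] 0.5540340452429942 19.996666247025132
shift [ 6.000e-01 -1.000e-01  1.174e+02] turn [-0.1  0.1 -0.1]
```

>>> move_arm([
  [[0.3, 0, 0, 35, 0, 0, 0], [0.3, 0, 0, 70, 0, 0, 0], [0.3, 0, 0, 92, 0, 0, 0], [0.3, 0, 0, 108, 0, 0, 0], [0.3, 0, 0, 115, 0, 0, 0], [0.3, 0, 0, 119, 0, 0, 0], [0.3, 0, 0, 121, 0, 0, 0], [0.3, 0, 0, 121, 0, 0, 0]],
])

```text
clock: 36.45
tool_pos: [0.5293, -0.1074, 0.0318]
eef_rot: [0.769, 0.639, -0.0, 0.0]
contact_force: [-1.3, 1.0, 5.9]
opening: 0.56
finger_force: 20.0
```

>>> move_arm([
  [[0.65, 0, 0, -1, 0, 0, 0], [0.65, 0, 0, -2, 0, 0, 0], [0.65, 0, 0, -2, 0, 0, 0], [0.65, 0, 0, -40, 0, 0, 0], [0.65, 0, 0, -90, 0, 0, 0], [0.8, 40, 0, -130, 0, 0, 0], [0.8, 90, 0, -150, 0, 0, 0], [0.8, 140, 0, -165, 0, 0, 0], [0.8, 190, 0, -165, 0, 0, 0], [0.8, 240, 0, -165, 0, 0, 0]],
])

```text
clock: 37.7
tool_pos: [0.5731, 0.1299, 0.1953]
eef_rot: [0.769, 0.639, -0.001, -0.0]
contact_force: [0.6, 0.1, -0.1]
opening: 0.804
finger_force: 0.0
```

```bash
python3 - <<'E'
from h import *
s=r.get_state(); print(s["clock"],s["tool_pos"]); go([.58,.28,.2],-10.6)
E
```

```text
37.7 [0.57310717 0.12987915 0.19534329]
shift [148.8 -20.7  -4.8] turn [-0.1  0.1  0. ]
```

>>> move_arm([
  [[0.85, 50, -7, -4, 0, 0, 0], [0.85, 100, -14, -4, 0, 0, 0], [0.85, 148, -20, -4, 0, 0, 0], [0.85, 148, -20, -4, 0, 0, 0], [0.85, 148, -20, -4, 0, 0, 0], [0.85, 148, -20, -4, 0, 0, 0]],
])

```text
clock: 38.45
tool_pos: [0.5808, 0.2751, 0.199]
eef_rot: [0.77, 0.638, -0.002, 0.0]
contact_force: [-0.3, 0.4, -0.1]
opening: 0.849
finger_force: 0.0
```

```bash
python3 - <<'E'
from h import *
i,im=snap("wrist","w12"); s=r.get_state(); print(s["clock"],s["tool_pos"])
p=w2p([[.600,.353,.084],[.625,.445,.084],[.5112,.1838,.084]],i); print(p)
for q in p[:2]: W=dark("w12",*q,rad=14); print(np.hypot(*W))
dark("w12",*p[0],rad=14); go([.600,.353,.024],-10.6)
E
```

```text
38.5 [0.58080965 0.2753945  0.19907992]
[[258.41379402  97.19325061]
 [267.03551176 -12.08167394]
 [209.11750015 264.82761099]]
w12 [259.2  95.6] 5868 [0.601  0.3543]
0.6976439779440797
w12 [274.4  22.4] 189 [0.6266 0.4155]
0.7518502376471208
w12 [259.2  95.6] 5868 [0.601  0.3543]
shift [ 80.2   4.7 174.9] turn [-0.1  0.1 -0.1]
```

>>> move_arm([
  [[0.85, 40, 3, 20, 0, 0, 0], [0.85, 81.5, 5.5, 40, 0, 0, 0], [0.85, 81.5, 5.5, 80, 0, 0, 0], [0.85, 81.5, 5.5, 110, 0, 0, 0], [0.85, 81.5, 5.5, 135, 0, 0, 0], [0.85, 81.5, 5.5, 158, 0, 0, 0], [0.85, 81.5, 5.5, 175, 0, 0, 0], [0.85, 81.5, 5.5, 175, 0, 0, 0]],
])

```text
clock: 39.5
tool_pos: [0.5997, 0.3553, 0.0226]
eef_rot: [0.769, 0.639, -0.002, -0.0]
contact_force: [-0.4, 0.1, -0.2]
opening: 0.847
finger_force: 0.0
```

>>> move_arm([
  [[0.3, 0, 0, 0, 0, 0, 0], [0.3, 0, 0, 0, 0, 0, 0], [0.3, 0, 0, 0, 0, 0, 0], [0.3, 0, 0, 0, 0, 0, 0]],
], newtons=20)

```text
clock: 40.0
tool_pos: [0.601, 0.3567, 0.0247]
eef_rot: [0.769, 0.639, -0.0, -0.0]
contact_force: [-0.2, 0.7, 4.0]
opening: 0.557
finger_force: 20.0
```

```bash
python3 - <<'E'
from h import *
s=r.get_state(); print(s["tool_pos"],s["opening"],s["finger_force"]); go([.6034,-.1217,.15],-10.6)
E
```

```text
[0.60103536 0.35671731 0.02469987] 0.556863486194724 19.9929107632488
shift [-469.9   89.9 -125.2] turn [-0.  0.  0.]
```

>>> move_arm([
  [[0.3, 0, 0, -30, 0, 0, 0], [0.3, 0, 0, -80, 0, 0, 0], [0.3, -30, 5, -120, 0, 0, 0], [0.3, -80, 15, -127, 0, 0, 0], [0.3, -135, 26, -127, 0, 0, 0], [0.3, -190, 37, -127, 0, 0, 0], [0.3, -245, 48, -127, 0, 0, 0], [0.3, -300, 58, -127, 0, 0, 0], [0.3, -350, 67, -127, 0, 0, 0], [0.3, -400, 77, -127, 0, 0, 0]],
])

```text
clock: 41.25
tool_pos: [0.6026, -0.0524, 0.1511]
eef_rot: [0.769, 0.639, -0.001, -0.0]
contact_force: [0.5, -0.5, -1.8]
opening: 0.556
finger_force: 20.0
```

>>> move_arm([
  [[0.3, -40, 8, 0, 0, 0, 0], [0.3, -70, 13, 0, 0, 0, 0], [0.3, -70, 13, 0, 0, 0, 0], [0.3, -70, 13, 0, 0, 0, 0]],
])

```text
clock: 41.75
tool_pos: [0.6029, -0.1204, 0.151]
eef_rot: [0.769, 0.639, -0.001, -0.001]
contact_force: [-0.0, -0.0, -2.8]
opening: 0.56
finger_force: 20.0
```

```bash
python3 - <<'E'
from h import *
s=r.get_state(); print(s["tool_pos"],s["opening"],s["finger_force"]); go([.6034,-.1217,.034],-10.6)
E
```

```text
[ 0.602949   -0.12040924  0.15104175] 0.5597595892302452 19.99774843454361
shift [ -1.2   1.  117. ] turn [-0.1 -0.   0.1]
```

>>> move_arm([
  [[0.3, -26, 1, 20, 0, 0, 0], [0.3, -26, 1, 60, 0, 0, 0], [0.3, -26, 1, 92, 0, 0, 0], [0.3, -26, 1, 108, 0, 0, 0], [0.3, -26, 1, 115, 0, 0, 0], [0.3, -26, 1, 119, 0, 0, 0], [0.3, -26, 1, 121, 0, 0, 0], [0.3, -26, 1, 121, 0, 0, 0]],
])

```text
clock: 42.75
tool_pos: [0.6, -0.1476, 0.0326]
eef_rot: [0.769, 0.639, -0.0, 0.0]
contact_force: [-2.9, 1.3, 8.1]
opening: 0.56
finger_force: 20.0
```

>>> move_arm([
  [[0.63, 0, 0, -1, 0, 0, 0], [0.63, 0, 0, -2, 0, 0, 0], [0.63, 0, 0, -2, 0, 0, 0], [0.63, 0, 0, -40, 0, 0, 0], [0.63, 0, 0, -90, 0, 0, 0], [0.6, 40, -10, -130, 0, 0, 0], [0.6, 90, -30, -150, 0, 0, 0], [0.6, 140, -50, -165, 0, 0, 0], [0.6, 190, -70, -165, 0, 0, 0], [0.6, 240, -90, -165, 0, 0, 0]],
])

```text
clock: 44.0
tool_pos: [0.5545, 0.1064, 0.1955]
eef_rot: [0.769, 0.639, -0.001, -0.0]
contact_force: [0.7, -0.2, -0.2]
opening: 0.599
finger_force: 0.0
```

>>> move_arm([
  [[0.6, 10, -20, 0, 0, 0, 0], [0.6, 10, -20, 0, 0, 0, 0], [0.6, 10, -20, 0, 0, 0, 0]],
])

```text
clock: 44.38
tool_pos: [0.538, 0.1166, 0.1953]
eef_rot: [0.77, 0.638, -0.001, 0.001]
contact_force: [0.9, -0.0, -0.1]
opening: 0.6
finger_force: 0.0
```

```bash
python3 - <<'E'
from h import *
s=r.get_state(); print(s["clock"],s["tool_pos"]); i,im=snap("wrist","w13")
dark("w13",*w2p([[.5112,.1838,.084]],i)[0],rad=14); go([.5112,.1838,.024],-10.6)
E
```

```text
44.375 [0.53797264 0.11660889 0.19532456]
w13 [214.  117.5] 5360 [0.5112 0.1838]
shift [ 61.6 -38.9 171.2] turn [-0.   0.1 -0.1]
```

>>> move_arm([
  [[0.6, 30, -19, 20, 0, 0, 0], [0.6, 61.6, -38.9, 40, 0, 0, 0], [0.6, 61.6, -38.9, 80, 0, 0, 0], [0.6, 61.6, -38.9, 110, 0, 0, 0], [0.6, 61.6, -38.9, 135, 0, 0, 0], [0.6, 61.6, -38.9, 158, 0, 0, 0], [0.6, 61.6, -38.9, 171, 0, 0, 0], [0.6, 61.6, -38.9, 171, 0, 0, 0]],
])

```text
clock: 45.42
tool_pos: [0.5099, 0.1847, 0.0235]
eef_rot: [0.77, 0.639, -0.002, -0.0]
contact_force: [-0.4, -0.9, 0.9]
opening: 0.599
finger_force: 0.0
```

>>> move_arm([
  [[0.1, 0, 0, 0, 0, 0, 0], [0.1, 0, 0, 0, 0, 0, 0], [0.1, 0, 0, 0, 0, 0, 0], [0.1, 0, 0, 0, 0, 0, 0]],
], newtons=15)

```text
clock: 45.92
tool_pos: [0.5101, 0.1859, 0.0246]
eef_rot: [0.769, 0.639, -0.001, -0.0]
contact_force: [0.1, 0.0, 3.0]
opening: 0.274
finger_force: 14.9
```

```bash
python3 - <<'E'
from h import *
s=r.get_state(); print(s["tool_pos"],s["opening"],s["finger_force"]); go([.435,.335,.15],-10.6)
E
```

```text
[0.51011625 0.18590736 0.02461239] 0.27356523547312817 14.941822320688516
shift [ 132.7 -101.2 -125.4] turn [-0.  0.  0.]
```

>>> move_arm([
  [[0.1, 0, 0, -30, 0, 0, 0], [0.1, 0, 0, -80, 0, 0, 0], [0.1, 20, -15, -120, 0, 0, 0], [0.1, 60, -45, -126, 0, 0, 0], [0.1, 100, -75, -126, 0, 0, 0], [0.1, 133, -101, -126, 0, 0, 0], [0.1, 133, -101, -126, 0, 0, 0], [0.1, 133, -101, -126, 0, 0, 0]],
])

```text
clock: 46.92
tool_pos: [0.4353, 0.3342, 0.1501]
eef_rot: [0.769, 0.639, -0.001, 0.0]
contact_force: [-0.4, 0.2, 0.6]
opening: 0.277
finger_force: 15.0
```

```bash
python3 - <<'E'
from h import *
s=r.get_state(); print(s["tool_pos"],s["opening"],s["finger_force"]); snap("wrist","w14",1.5)
go([.435,.335,.028],-10.6)
E
```

```text
[0.43526855 0.33415313 0.1501262 ] 0.27696469803615115 14.951776347588748
shift [  1.6  -0.9 122.2] turn [-0.1  0.1 -0.1]
```

View pics/w14.png

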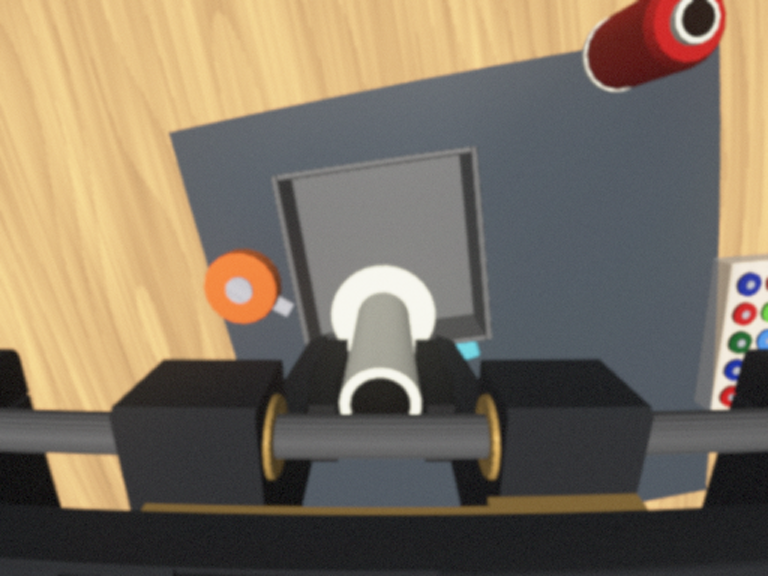

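```bash
python3 - <<'E'
from h import *
import pickle
i=pickle.load(open("pics/w14.pkl","rb"))
A=p2w(np.array([(273,178),(475,149),(490,336),(308,340)])/1.5,.05,i);print(A,(A[1]+A[3])/2)
im=np.load("pics/top0.npy").astype(int)
for u,v in ((166,255),(217,267)):
    u/=1.5625;v/=1.5625; p=im[int(v)-9:int(v)+14,int(u)-9:int(u)+14].reshape(-1,3); p=p[(p[:,0]-p[:,1]>50)]; print(len(p),np.percentile(p,50,axis=0),np.percentile(p,90,axis=0))
E
```

```text
[[0.38001625 0.40605189]
 [0.50662959 0.40005212]
 [0.5012202  0.27504628]
 [0.37657992 0.29536589]] [0.44160475 0.34770901]
157 [155.  51.  43.] [164.4  96.   84. ]
164 [143.   33.5  34.5] [159.   78.7  76. ]
```

>>> move_arm([
  [[0.1, 8, 3, 35, 0, 0, 0], [0.1, 8, 3, 70, 0, 0, 0], [0.1, 8, 3, 95, 0, 0, 0], [0.1, 8, 3, 110, 0, 0, 0], [0.1, 8, 3, 117, 0, 0, 0], [0.1, 8, 3, 121, 0, 0, 0], [0.1, 8, 3, 122, 0, 0, 0]],
])

```text
clock: 47.85
tool_pos: [0.4397, 0.3425, 0.0286]
eef_rot: [0.769, 0.639, -0.001, -0.0]
contact_force: [-0.0, -0.2, 3.1]
opening: 0.277
finger_force: 14.9
```

>>> move_arm([
  [[0.5, 0, 0, 0, 0, 0, 0], [0.5, 0, 0, 0, 0, 0, 0], [0.5, 0, 0, 0, 0, 0, 0], [0.5, 0, 0, -40, 0, 0, 0], [0.5, 0, 0, -90, 0, 0, 0], [0.5, 0, 0, -140, 0, 0, 0], [0.5, -60, 10, -180, 0, 0, 0], [0.5, -120, 25, -220, 0, 0, 0], [0.5, -170, 40, -240, 0, 0, 0], [0.5, -220, 55, -240, 0, 0, 0]],
])

```text
clock: 49.1
tool_pos: [0.4541, 0.1182, 0.2699]
eef_rot: [0.769, 0.64, 0.001, 0.0]
contact_force: [1.3, -0.3, 0.5]
opening: 0.501
finger_force: 0.0
```

```bash
python3 - <<'E'
from h import *
import pickle
s=r.get_state(); print(s["clock"],s["tool_pos"]); 
for n,W in (("w12",(.601,.3543,.084)),("w14",None)):
    im=np.load(f"pics/{n}.npy").astype(int)[...,::-1]; i=pickle.load(open(f"pics/{n}.pkl","rb"))
    c=w2p([W],i)[0] if W else np.array([697,18])/1.5
    ys,xs=np.mgrid[:384,:512]; d=np.hypot(xs-c[0],ys-c[1]); m=(d<25)&(im[...,0]-im[...,1]>60)
    print(n,m.sum(),np.median(im[m],0),np.percentile(im[m],80,axis=0),np.median((im[m][:,1]/im[m][:,0])))
im=np.load("pics/w9.npy").astype(int)[...,::-1]
for u,v in ((565,50),(591,50),(539,81),(617,104)): 
    p=im[int(v/1.5)-7:int(v/1.5)+8,int(u/1.5)-7:int(u/1.5)+8].reshape(-1,3); p=p[p[:,0]-p[:,1]>60]; print("button",np.median(p,0),np.median(p[:,1]/p[:,0]))
go([.5287,-.02,.26],-10.6)
E
```

```text
49.1 [0.45411203 0.11818505 0.26991006]
w12 1127 [198.  42.  44.] [204.  50.  53.] 0.2152777777777778
w14 585 [206.  47.  45.] [209.  78.  70.] 0.23076923076923078
button [224.   91.5  84. ] 0.4147827835880933
button [178.5  66.   63.5] 0.3656537753222836
button [181.  70.  68.] 0.38636363636363635
button [224.  92.  85.] 0.41362922555583104
shift [-122.3   98.5   10. ] turn [ 0.1 -0.1  0.1]
```

>>> move_arm([
  [[0.5, -50, 20, 0, 0, 0, 0], [0.5, -100, 45, 0, 0, 0, 0], [0.5, -150, 70, 0, 0, 0, 0], [0.5, -200, 95, 0, 0, 0, 0], [0.5, -230, 98, 0, 0, 0, 0], [0.5, -230, 98, 0, 0, 0, 0], [0.5, -230, 98, 0, 0, 0, 0]],
])

```text
clock: 49.98
tool_pos: [0.5072, -0.1232, 0.2681]
eef_rot: [0.769, 0.64, -0.001, -0.001]
contact_force: [0.1, 0.7, -0.2]
opening: 0.497
finger_force: 0.0
```

```bash
python3 - <<'E'
from h import *
i,im=snap("wrist","w15",1.5); _,im2=snap("side","s15")
cv2.imwrite("pics/fin.png",np.hstack([im2,im])[:, :]); f=cv2.imread("pics/fin.png"); cv2.imwrite("pics/fin.png",cv2.resize(f,(800,300),interpolation=cv2.INTER_AREA))
E
```

```text
(no output)
```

View pics/w15.png

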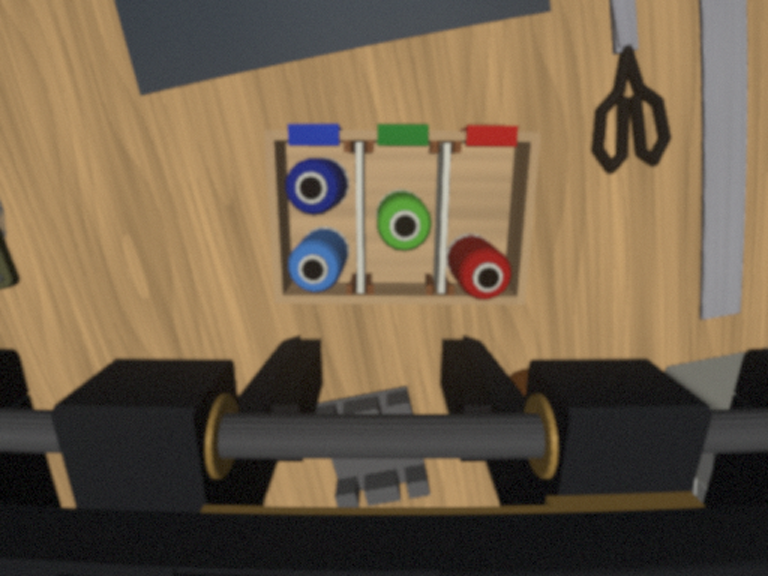

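View pics/s15.png

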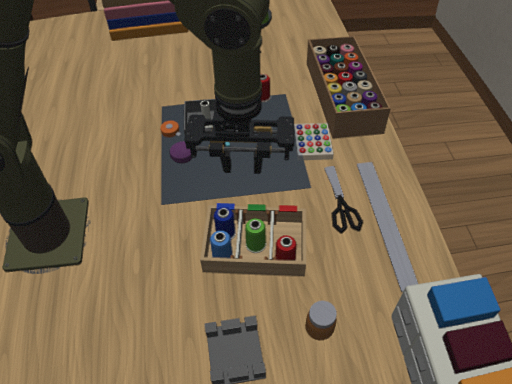

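```bash
python3 - <<'E'
from h import *
c=np.array([.5287,-.1077]); a=np.radians(-10.6); Rt=np.array([[np.cos(a),np.sin(a)],[-np.sin(a),np.cos(a)]])
for u,v in ((310,188),(312,269),(404,226),(487,277)): print(Rt@(dark("w15",u/1.5,v/1.5,.092)-c))
s=r.get_state(); print(s["clock"],s["contact_force"])
print(r.finish_job())
E
```

```text
w15 [206.7 124.9] 3587 [ 0.4605 -0.0628]
[-0.07531464  0.03155826]
w15 [208.1 179.4] 2925 [ 0.447  -0.1289]
[-0.07636344 -0.03590852]
w15 [269.6 150.4] 3033 [ 0.5296 -0.1069]
[0.00077691 0.00094596]
w15 [325.2 184.9] 2882 [ 0.5919 -0.1631]
[ 0.07226264 -0.04280297]
50.075 [0.0823193  0.16288669 1.15025744]
the job is handed in; nothing more can be done
None
```

The job is handed in at about 50 s on the robot's clock: both dividers are home, the dark blue, sky blue, lime and crimson spools stand upright in their colour's bays, and the empty spool is in the tub; I left the second crimson spool, farther from the base, as a look-alike, and the verdict was not shown.

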